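# Open the foam cutter's combination padlock

### The job

Lay the shut combination padlock on its back in the sloping rest, shackle pointing uphill and dial up, and let go of it. Then turn its dial, click by click, until the red pointer settles on the red mark beside the shackle, pull the shackle fully out uphill, and lift the opened lock out of the rest. Finish while still holding it, shackle open, steady in the air about 20 cm above the bench, with the other things on the bench left where they are.

Things in the scene. Friction and masses are not known exactly. Their poses are not given: they have to be found in the camera images.
- lock: Blue combination padlock, steel shackle, black round dial, 0.4 kg. Body 60 (x) x 56 (y) x 26 (z) mm; origin at the centre of its underside (back); x points to the shackle end, z out of the face with the dial. It starts shut, lying on its back on the bench, dial up. The body can be gripped over its 56 mm width.
- dial (a joint): Dial angle on the lock, rad: 0 = red pointer on the red mark (on the face, towards the shackle); only there, within about 0.14, can the shackle come out. Grows anticlockwise seen from above the dial; range -0.35 to 3.0; starts between 0.7 and 2.4, so turn it clockwise. Clicks into a notch every 0.524 (about 0.07 N m), one of them at 0, and settles in the nearest notch when let go.
- dial_grip (a point): Middle of the dial's round fluted grip, on the dial axis, at x = -4, y = 0, z = 39 mm of the lock. The grip is 28 mm in diameter and stands from 1 to 22 mm above the lock's face (27 to 48 mm above its back). The point's axes turn with the dial, x along the red pointer.
- shackle (a joint): How far the shackle is pulled out, m: 0 shut, 0.016 fully open (a stop). Slides along the lock's +x against about 6 N of friction, more than the lock's weight, and stays where it is left: pulled uphill in the rest, the rest's tab holds the lock back. With the dial away from 0 it gives only about 1 mm.
- shackle_grip (a point): Midway between the shackle's two legs, at x = 49, y = 0, z = 13 mm of the lock when shut; moves with the shackle. The shackle is a U of 8 mm round steel, 46 mm wide over its legs (along the lock's y), to be gripped over both legs. When shut the legs leave the body at x = 30 mm, the bow begins at 50 and ends at 73 mm.
- rest: Plywood rest with orange stops, screwed down; origin on the bench under the middle of its 85 mm base, x uphill. Deck 34 mm wide with 80 mm cross bars, slope 15 degrees. Stops 12 mm high at the corners and lower end leave a 65 x 61 mm pocket; a tab 18 wide, 20 high, 33 to 39 mm uphill, stands between the shackle legs and holds the lock back. The sides are open for fingers (39 mm).
- rest_seat (a point): Middle of the deck's surface, 60 mm above the bench: the lock's origin belongs here, with its axes along this point's: x uphill along the slope, y across, z out of the deck (tilted 15 degrees).
- glue: White glue bottle with a red cap, 60 mm diameter, 170 mm high, standing; origin under its middle. Leave alone.
- jar: Small whitish jar with a lid, 52 mm diameter, 60 mm high; origin under its middle. Leave alone.
- puck: Black rubber disc, 60 mm diameter, 16 mm high; origin under its middle. Leave alone.
- foam: Light blue foam block 70 x 50 x 40 mm; origin under its middle. Leave alone.
- cap: Yellow plastic ring, 48 mm diameter, 14 mm high; origin under its middle. Leave alone.
- driver: Screwdriver with a red handle, lying; origin about its middle. Leave alone.
Things that resemble listed ones, but are neither listed nor needed, are in the scene too. Leave any yellow look-alike of the lock alone. Of the things that look like the rest, take the one that is farthest from the robot's base at the start.

How it is judged:
By the outcome, as a careful person would: the job done as asked, in the order asked, and still so for the second after the job is handed in, while the arm keeps its last pose, push and grip.
It also fails if it takes over 72 s, if anything falls off the work surface, if the arm or the gripper's body presses on something with over 40 N, if the wrist force passes 120 N, or if a joint passes its speed limit or range.

### The arm

A 6-joint arm with a two-finger parallel gripper is mounted at the origin on the work surface. World frame = base frame: x ahead of the robot, y to its left, z up, the work surface at z = 0. Lengths are in m, angles in degrees, forces in N, time in s.
With the tool pointing down it reaches from about 0.35 to 0.875 m from the base axis. Payload 4.2 kg.
Tool frame: the origin (TCP) lies on the centre line of the jaws, within the pads' length; the fingertips stand 11 mm ahead of it and the grasp point (between the pads) lies 8 mm behind it; z points along the fingers, y is the line along which they close (so a half turn about z gives the same grasp; the last joint's range is limited). The gripper opens to 87 mm and grips with 3 to 60 N. Pads are 19 mm wide; open, the fingers measure 117 mm over their backs; the gripper's body (75 mm by 190 mm) begins 51 mm behind the grasp point.
Start: joints at [14.817, 22.042, 0.453, 0, -68.411, -14.817], TCP at [0.625, 0, 0.204] pointing down, gripper open.
Joint ranges: [-179.83, 179.83], [-69.29, 118.12], [-61.27, 80.66], [-181.25, 117.63], [-171.15, -9.14], [-177.46, 177.46]. Speed limits (degrees/s): [159.86, 159.86, 180, 180, 180, 180].

### API

Orientations are given as a 3x3 rotation matrix whose columns are the frame's x, y, z axes.
In Python, from station import r gives the robot as it stands.
- The arm moves only by the tool servo_tool, never from a script. Its argument "commands" is a list that holds one entry, the list of rows, each a list of 7 numbers: the closure, from 0 (fully open) to 1 (shut), then the shift along the tool's x, y, z in mm, then the turn, a rotation vector about the tool's x, y, z in rad. In form: [[[claw, x, y, z, ax, ay, az], ...]]. A call has exactly 5 rows; each row is the pose to reach, as a shift and turn from the pose commanded when the call began, along the tool's axes at that moment; what a row does not reach only later rows make up. A row lasts 1/10 s, in which the tool goes at most 50 mm and 8.59 degrees, less where a joint would pass 70% of its speed; a pose out of reach is approached as far as the arm can. A call with a gripper value outside its range is refused whole. The fingers move at their own pace and stop on an object; the grip force is fixed at half the most. Time passes only in rows, so rows that repeat a pose let the fingers close, or fill a call up. It gives the time, the measured TCP pose, the force, the opening and the grip force at its end, in the units of the state.
- r.sense(): the state, without advancing time (a new reading comes with each control period).
- r.capture(name): name is "scene" or "side" or "wrist"; returns a dict with "pixels" (384x512x3 uint8, red, green, blue), "camera_matrix" (3x3 intrinsics, pixels), "R" (3x3) and "t" (3): a world point X has camera coordinates R X + t. Camera axes: x right, y down, z forward; pixel columns grow to the right and rows downward; lengths in m; the calibration is good to about 2 mm. A picture is of the moment at which its call begins. There is no depth.
- r.finish_job(): hands the job in; it is judged then, once.
The state is a dict: "time_s": time; "joints": joint angles; "joint_velocities": joint speeds; "effort": joint torques, N m; "tcp_pos": TCP position; "ee_rot": TCP orientation; "wrist_force": force on the tool from outside, world axes, zero at the start; "moment": the same for the moment, N m; "gripper_width": opening from 0.0 (shut) to 1.0 (fully open); "gripper_force": force on a finger pad.
Only numpy, scipy, OpenCV 4.12 (cv2) and the standard library are available. Lean on these libraries where they do the work, as an engineer would, in place of code of your own. Each camera call takes 0.05 s, during which the arm holds its last target. There are 200 camera calls.

## Working session

There is one attempt and no reset: what is moved stays moved. The work goes in short steps, Python scripts to look and compute and a tool call to move; the robot and the scene stay as the last step left them, time stands still between calls to the robot, and variables do not carry over. Pictures are saved under pics/ and viewed, at most 10 in all, crops included, and the job is handed in when it is done.

Besides the shell and the picture viewer there is one more tool, called after ">>>" as name([rows], argument=value, ...), one row to a line, values as JSON. servo_tool: Moves the arm, as the interface text tells. Its arguments: {"type":"object","properties":{"commands":{"type":"array","items":{"type":"array","items":{"type":"array","items":{"type":"number"}}}}},"required":["commands"]}

```bash
ls; mkdir -p pics
cat > h.py <<'E'
import numpy as np, cv2, pickle
from station import r
def cap(n,f):
    c=r.capture(n); pickle.dump(c,open(f'pics/{f}.pkl','wb')); return c
def ld(f): return pickle.load(open(f'pics/{f}.pkl','rb'))
def save(img,f): cv2.imwrite(f'pics/{f}.png',np.ascontiguousarray(img[...,::-1]))
def proj(c,X):
    p=(np.atleast_2d(X)@np.array(c['R']).T+np.array(c['t']))@np.array(c['camera_matrix']).T
    return p[:,:2]/p[:,2:]
def ray(c,uv):
    R=np.array(c['R']);d=R.T@np.linalg.inv(c['camera_matrix'])@np.array([uv[0],uv[1],1.]);return -R.T@np.array(c['t']),d/np.linalg.norm(d)
def onz(c,uv,z):
    o,d=ray(c,uv);return o+d*(z-o[2])/d[2]
def tri(*cu):
    A=np.zeros((3,3));b=np.zeros(3);L=[ray(*x) for x in cu]
    for o,d in L: P=np.eye(3)-np.outer(d,d);A+=P;b+=P@o
    X=np.linalg.solve(A,b);return X,[np.linalg.norm((np.eye(3)-np.outer(d,d))@(X-o))*1e3 for o,d in L]
def crop(c,u0,v0,w,h,s): return cv2.resize(c['pixels'][v0:v0+h,u0:u0+w],None,fx=s,fy=s,interpolation=cv2.INTER_CUBIC)
E
python3 - <<'E'
from h import *
a=[cap(n,n+'0') for n in('scene','side','wrist')]
print(r.sense())
for c in a: print(np.round(-np.array(c['R']).T@c['t'],3), np.round(c['camera_matrix'],0).tolist())
im=np.vstack([np.hstack([a[0]['pixels'],a[1]['pixels']])])
save(cv2.resize(a[0]['pixels'],(800,600)),'s0')
save(cv2.resize(a[1]['pixels'],(800,600)),'d0')
E
```

```text
pics
{'time_s': 0.15, 'joints': array([ 1.48159164e+01,  2.20800526e+01,  3.98870097e-01, -2.11506988e-02,
       -6.84121149e+01, -1.48141021e+01]), 'joint_velocities': array([-0.09282016, -0.17939956,  0.17092117,  0.10248207,  0.00045169,
        0.08277844]), 'effort': array([ 3.86667998e-04, -3.91052306e+01,  1.87588084e+01,  4.22235444e+00,
        1.23758311e-02, -1.38926293e-04]), 'tcp_pos': array([6.24515942e-01, 9.65241680e-06, 2.02923157e-01]), 'ee_rot': array([[-1.04364567e-04, -9.99998613e-01, -1.66196037e-03],
       [-9.99999991e-01,  1.04505218e-04, -8.45428336e-05],
       [ 8.47163999e-05,  1.66195153e-03, -9.99998615e-01]]), 'wrist_force': array([-0.62586725, -0.55294974, -0.2439279 ]), 'moment': array([ 0.0278875 ,  0.00032203, -0.04598728]), 'gripper_force': 0.0, 'gripper_width': 1.001314235399384}
[ 1.175 -0.419  0.957] [[467.0, 0.0, 254.0], [0.0, 467.0, 193.0], [0.0, 0.0, 1.0]]
[-0.1    0.873  0.681] [[376.0, 0.0, 253.0], [0.0, 376.0, 187.0], [0.0, 0.0, 1.0]]
[ 0.624 -0.073  0.384] [[304.0, 0.0, 259.0], [0.0, 304.0, 191.0], [0.0, 0.0, 1.0]]
```

View pics/s0.png

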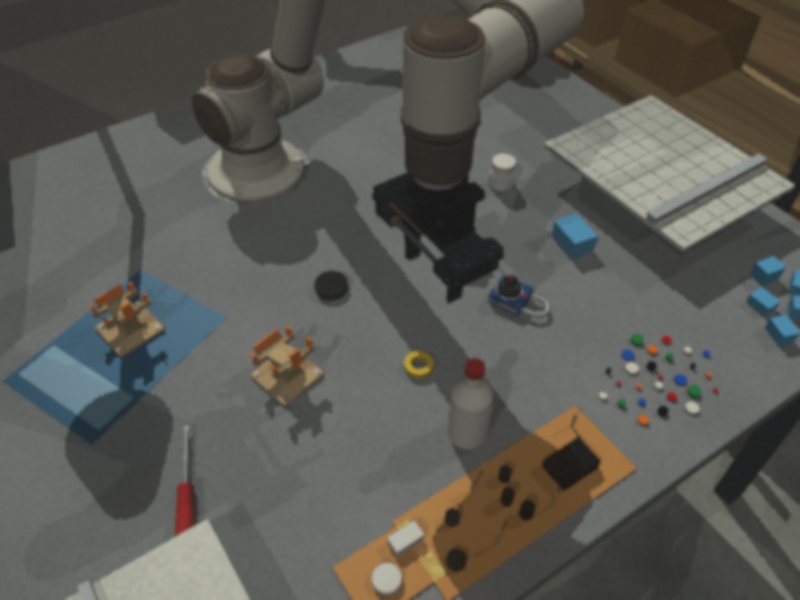

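View pics/d0.png

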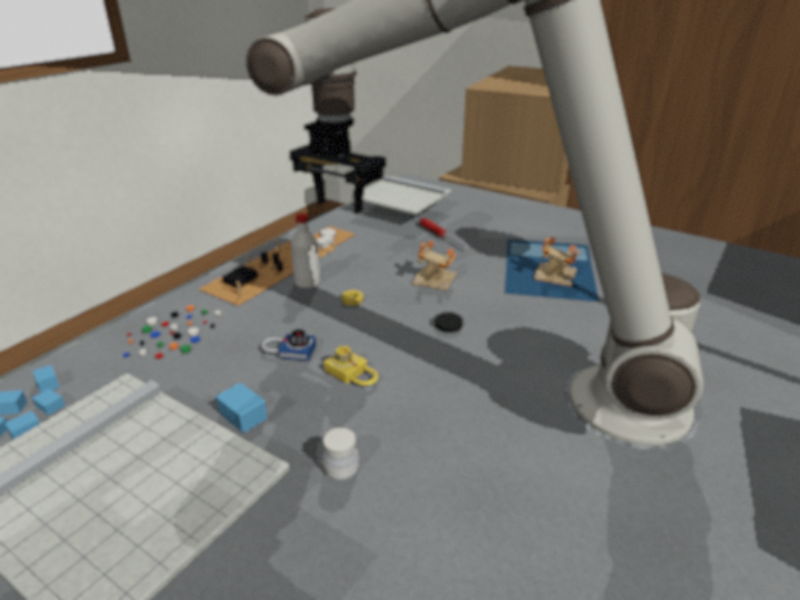

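The scene view shows the blue lock at (512,292) and two rests at (128,322) and (287,365). In the side view the lock is at (297,346), with the yellow look-alike beside it at (348,368). Next I'll enlarge the lock and both rests.

Run:
```python
from h import *
s,d,w=ld('scene0'),ld('side0'),ld('wrist0');k=.64
for n,a,b,z in(('lock',(512,292),(297,346),.03),('A',(128,322),(556,262),.04),('B',(287,370),(435,268),.04),('glue',(475,368),(302,217),.17)):
    a=np.array(a)*k;b=np.array(b)*k
    print(n,onz(s,a,z).round(3),onz(d,b,z).round(3),tri((s,a),(d,b)))
x=crop(s,145,195,75,65,5); y=crop(s,305,165,60,50,6)
z=crop(d,255,145,50,45,6); q=crop(d,155,205,60,40,6)
C=np.zeros((600,760,3),np.uint8)
for im,(u,v) in((x,(0,0)),(y,(380,0)),(z,(0,328)),(q,(380,328))):C[v:v+im.shape[0],u:u+im.shape[1]]=im[:600-v]
save(C,'c0'); save(cv2.resize(w['pixels'],(800,600)),'w0')
```

```text
lock [0.585 0.204 0.03 ] [0.561 0.223 0.03 ] (array([0.57510415, 0.21112727, 0.01722813]), [np.float64(1.9592620098651858), np.float64(1.9592620098651778)])
A [ 0.291 -0.367  0.04 ] [ 0.269 -0.356  0.04 ] (array([ 0.27639112, -0.36847769,  0.03008492]), [np.float64(4.218917823133506), np.float64(4.2189178231334346)])
B [ 0.523 -0.196  0.04 ] [ 0.492 -0.175  0.04 ] (array([ 0.50763913, -0.1945844 ,  0.02465455]), [np.float64(4.254628250478443), np.float64(4.254628250478401)])
glue [ 0.752 -0.018  0.17 ] [ 0.736 -0.007  0.17 ] (array([ 0.74715815, -0.01643232,  0.16377618]), [np.float64(1.8693593028956943), np.float64(1.8693593028958055)])
```

View pics/c0.png

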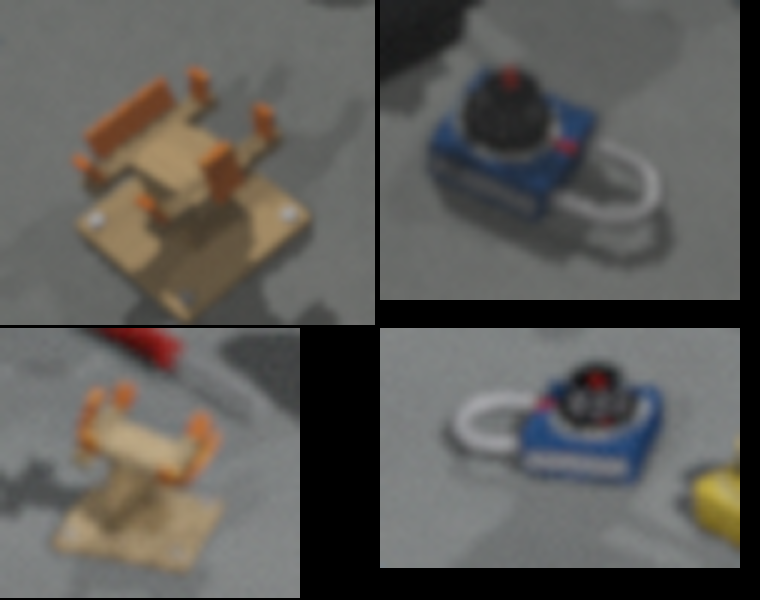

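View pics/w0.png

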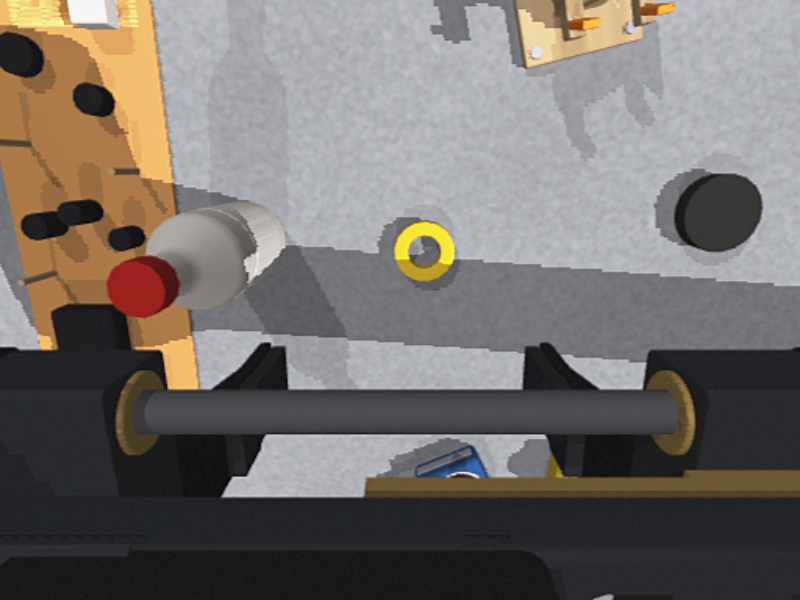

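The target is rest B at about (0.51,-0.19), which is farther from the base than A. Its wide lower stop is at crop (130,115) and the tab at (222,170), so uphill runs that way. The shackle points right-down in the scene crop. Next I'll compute rough yaws and the wrist camera geometry.

Run:
```python
from h import *
s,d,w=ld('scene0'),ld('side0'),ld('wrist0')
S=lambda u,v:(305+(u-380)/6,165+v/6)
D=lambda u,v:(155+(u-380)/6,205+(v-328)/6)
for n,a,b in(('mark',(568,147),(545,404)),('bow',(655,190),(462,428)),('pointer',(511,78),(597,380))):
    print(n,tri((s,S(*a)),(d,D(*b))))
T=lambda u,v:(145+u/5,195+v/5)
E=lambda u,v:(255+u/6,145+(v-328)/6)
print('bar',onz(s,T(130,118),.055).round(3),'tab',onz(s,T(222,170),.08).round(3))
for q in((80,222),(308,214),(185,318)):print('base',onz(s,T(*q),.005).round(3))
R=np.array(w['R']);e=r.sense();Rt=e['ee_rot'];p=e['tcp_pos']
C=-R.T@w['t'];print('cam in tool',(Rt.T@(C-p)).round(4),(Rt.T@R.T).round(3).tolist())
```

```text
mark (array([0.59989609, 0.21792739, 0.0254402 ]), [np.float64(2.9935046629003623), np.float64(2.9935046629006834)])
bow (array([0.63386431, 0.24288159, 0.01233929]), [np.float64(2.130458785479354), np.float64(2.130458785479515)])
pointer (array([0.56835747, 0.20964847, 0.04728812]), [np.float64(1.7828029199162112), np.float64(1.7828029199161912)])
bar [ 0.467 -0.2    0.055] tab [ 0.539 -0.184  0.08 ]
base [ 0.473 -0.239  0.005]
base [ 0.533 -0.141  0.005]
base [ 0.553 -0.222  0.005]
cam in tool [ 0.073   0.0006 -0.1811] [[0.0, -0.965, -0.263], [1.0, 0.001, -0.001], [0.002, -0.263, 0.965]]
```

>>> servo_tool([
  [[0, -41, 10, 0, 0, 0, 0.14], [0, -82, 20, 0, 0, 0, 0.28], [0, -123, 30, 0, 0, 0, 0.42], [0, -164, 40, 0, 0, 0, 0.56], [0, -205, 50, 0, 0, 0, 0.7]],
])

```text
time_s: 0.65
tcp_pos: [0.5742, 0.2065, 0.2035]
ee_rot: [[-0.649, -0.761, -0.0], [-0.761, 0.649, -0.0], [0.0, 0.0, -1.0]]
wrist_force: [0.6, -0.4, 0.1]
gripper_width: 1.0
gripper_force: 0.0
```

>>> servo_tool([
  [[0, 0, 0, 0, 0, 0, 0.12], [0, 0, 0, 0, 0, 0, 0.24], [0, 0, 0, 0, 0, 0, 0.24], [0, 0, 0, 0, 0, 0, 0.24], [0, 0, 0, 0, 0, 0, 0.24]],
])

```text
time_s: 1.15
tcp_pos: [0.575, 0.2047, 0.2036]
ee_rot: [[-0.807, -0.591, -0.0], [-0.591, 0.807, -0.0], [0.0, 0.0, -1.0]]
wrist_force: [-0.4, -0.6, 0.3]
gripper_width: 0.999
gripper_force: 0.0
```

Run:
```python
from h import *
w=cap('wrist','w1');e=r.sense();print(e['time_s'],e['tcp_pos'],e['joints'].round(1),e['ee_rot'].round(3).tolist())
save(cv2.resize(w['pixels'],(800,600),interpolation=cv2.INTER_CUBIC),'w1')
```

```text
1.2 [0.57505938 0.20462229 0.20368822] [ 34.8  20.6  -1.7  -0.  -67.7 -88.6] [[-0.807, -0.59, -0.0], [-0.59, 0.807, -0.0], [0.0, 0.0, -1.0]]
```

View pics/w1.png

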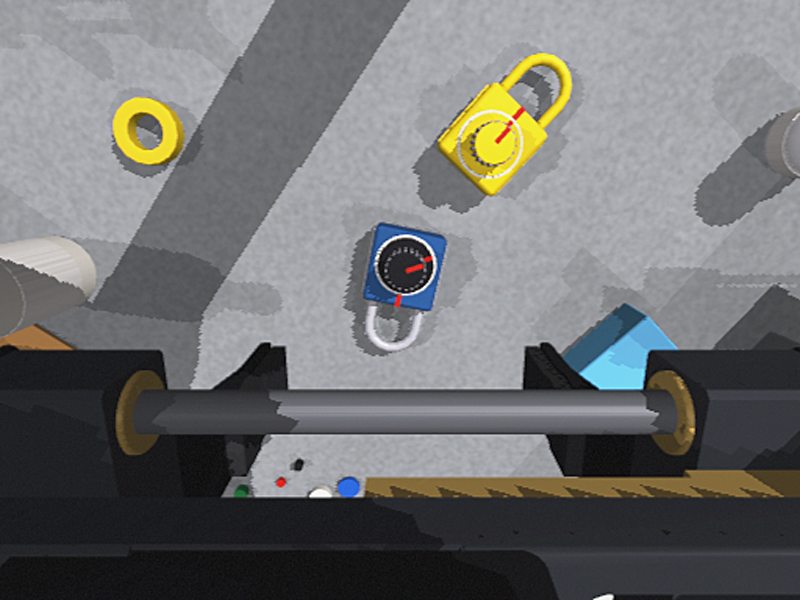

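The wrist view shows the lock with its face corners at about (379,224), (446,237), (437,310) and (365,300). The dial top is at (406,267), the bow tip at (393,350), the mark at (398,300) and the pointer tip at (431,259). I'll fit the pose to these.

```bash
cat >> h.py <<'E'
from scipy.optimize import least_squares
def fit2(c,P,uv,x0,z0):
    def M(q): cc,ss=np.cos(q[2]),np.sin(q[2]); return np.array([[cc,-ss,0],[ss,cc,0],[0,0,1]])
    f=lambda q:(proj(c,np.array(P)/1e3@M(q).T+[q[0],q[1],z0])-uv).ravel()
    s=least_squares(f,x0,x_scale=[.01,.01,.1]);return s.x,f(s.x).reshape(-1,2)
E
python3 - <<'E'
from h import *
w=ld('w1');k=.64
uv=np.array([(379,224),(446,237),(437,310),(365,300),(406,267),(393,350)])*k
P=[(-30,-28,26),(-30,28,26),(30,28,26),(30,-28,26),(-4,0,48),(73,0,13)]
for Q in (P,[(x,-y,z) for x,y,z in P]):
  q,e=fit2(w,Q,uv,[.575,.205,.63],0.);print(q.round(4),np.degrees(q[2]),e.round(1).tolist())
# dial from pointer tip & center
c=onz(w,uv[4],.048);t=onz(w,np.array((431,259))*k,.04);t2=onz(w,np.array((425,265))*k,.048)
for x in(t,t2): print('dial',np.degrees(np.arctan2(x[1]-c[1],x[0]-c[0])-q[2]))
s,d=ld('scene0'),ld('side0')
S=lambda u,v:(305+(u-380)/6,165+v/6);D=lambda u,v:(155+(u-380)/6,205+(v-328)/6)
print(tri((s,S(655,190)),(w,uv[5])),tri((d,D(462,428)),(w,uv[5])),tri((s,S(568,147)),(w,np.array((398,300))*k)))
E
```

```text
[0.5762 0.2058 0.4771] 27.33728747146519 [[-2.1, -0.1], [2.1, -1.1], [-0.9, 0.3], [0.1, -0.1], [0.9, 1.3], [-0.1, -0.2]]
[0.5768 0.2063 0.4827] 27.65640071722829 [[44.8, 7.7], [-45.0, -7.7], [-45.8, -5.7], [45.4, 7.2], [0.9, 2.0], [0.2, 0.4]]
dial 111.89980928219504
dial 104.71106109619166
(array([0.63929636, 0.23874091, 0.0197106 ]), [np.float64(0.5782891027968894), np.float64(0.5782891027967106)]) (array([0.63981363, 0.23868135, 0.00873764]), [np.float64(3.1549628017359983), np.float64(3.1549628017357585)]) (array([0.60174125, 0.21731383, 0.0264238 ]), [np.float64(2.1686597825055456), np.float64(2.1686597825055145)])
```

Lock pose: (0.576,0.206), yaw 27.4°, with heights that match (mark 26 mm). Descending to grip it.

>>> servo_tool([
  [[0, -1.7, 0.3, 35, 0, 0, 0.08], [0, -1.7, 0.3, 70, 0, 0, 0.153], [0, -1.7, 0.3, 105, 0, 0, 0.153], [0, -1.7, 0.3, 130, 0, 0, 0.153], [0, -1.7, 0.3, 140, 0, 0, 0.153]],
])

```text
time_s: 1.7
tcp_pos: [0.5746, 0.205, 0.0608]
ee_rot: [[-0.888, -0.46, -0.005], [-0.46, 0.888, -0.003], [0.005, -0.0, -1.0]]
wrist_force: [0.0, 0.3, 1.3]
gripper_width: 1.001
gripper_force: 0.0
```

>>> servo_tool([
  [[0, 0, 0, 14, 0, 0, 0], [0, 0, 0, 28, 0, 0, 0], [0, 0, 0, 42, 0, 0, 0], [0, 0, 0, 49, 0, 0, 0], [0, 0, 0, 49, 0, 0, 0]],
])

```text
time_s: 2.2
tcp_pos: [0.5756, 0.2059, 0.0136]
ee_rot: [[-0.888, -0.46, -0.002], [-0.46, 0.888, -0.001], [0.002, -0.0, -1.0]]
wrist_force: [-0.3, 0.1, -0.7]
gripper_width: 1.001
gripper_force: 0.0
```

Run:
```python
from h import *
w=cap('wrist','w2');s=cap('scene','s2');e=r.sense();print(e['tcp_pos'],e['joints'].round(1),e['ee_rot'].round(3).tolist(),e['wrist_force'])
C=np.zeros((600,800,3),np.uint8);C[:384,:512]=w['pixels'];C[200:500,500:800]=crop(s,290,150,75,75,4)
save(C,'w2')
```

```text
[0.57656772 0.2064629  0.01510006] [ 34.8  31.6 -14.    0.  -44.3 -97.5] [[-0.888, -0.46, 0.001], [-0.46, 0.888, 0.0], [-0.001, -0.0, -1.0]] [-0.513293   -0.09863092  0.40700082]
```

View pics/w2.png

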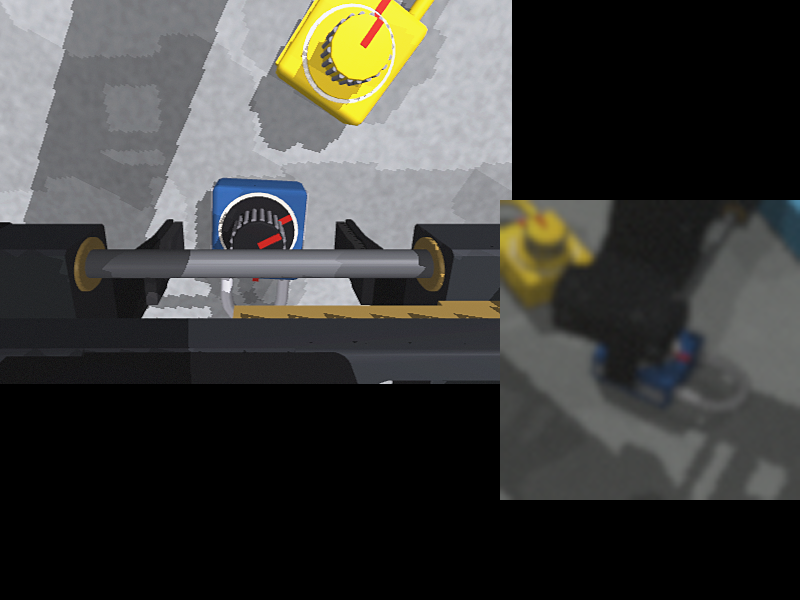

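The fingers at columns 175 and 345 straddle the lock evenly (215–305), with the faces parallel. Closing now, then a small lift.

>>> servo_tool([
  [[0.3, 0, 0, 0, 0, 0, 0], [0.6, 0, 0, 0, 0, 0, 0], [0.8, 0, 0, 0, 0, 0, 0], [1, 0, 0, 0, 0, 0, 0], [1, 0, 0, 0, 0, 0, 0]],
])

```text
time_s: 2.8
tcp_pos: [0.5762, 0.2063, 0.0149]
ee_rot: [[-0.888, -0.46, 0.0], [-0.46, 0.888, 0.0], [-0.0, 0.0, -1.0]]
wrist_force: [-0.4, 0.5, 0.8]
gripper_width: 0.633
gripper_force: 0.0
```

>>> servo_tool([
  [[1, 0, 0, 0, 0, 0, 0], [1, 0, 0, -10, 0, 0, 0], [1, 0, 0, -40, 0, 0, 0], [1, 0, 0, -80, 0, 0, 0], [1, 0, 0, -120, 0, 0, 0]],
])

```text
time_s: 3.3
tcp_pos: [0.576, 0.2061, 0.1366]
ee_rot: [[-0.888, -0.46, -0.0], [-0.46, 0.888, -0.0], [0.0, -0.0, -1.0]]
wrist_force: [0.9, 1.2, 1.3]
gripper_width: 0.173
gripper_force: 0.0
```

The gripper closed past the lock. I'll reopen it and look.

>>> servo_tool([
  [[0, 0, 0, -60, 0, 0, 0], [0, 0, 0, -66, 0, 0, 0], [0, 0, 0, -66, 0, 0, 0], [0, 0, 0, -66, 0, 0, 0], [0, 0, 0, -66, 0, 0, 0]],
])

```text
time_s: 3.8
tcp_pos: [0.5752, 0.2058, 0.1992]
ee_rot: [[-0.888, -0.46, -0.003], [-0.46, 0.888, -0.001], [0.003, 0.0, -1.0]]
wrist_force: [-0.9, -0.5, 0.3]
gripper_width: 0.542
gripper_force: 0.0
```

Run:
```python
from h import *
w=cap('wrist','w3');e=r.sense();print(e['tcp_pos'],e['gripper_width'],e['time_s'])
w1=ld('w1')
# automatic lock features: blue mask
hsv=cv2.cvtColor(w['pixels'],cv2.COLOR_RGB2HSV);m=cv2.inRange(hsv,(105,120,50),(125,255,255))
n,l,s,c=cv2.connectedComponentsWithStats(m);print([(s[i].tolist(),c[i].round(1)) for i in range(1,n) if s[i][4]>100])
save(cv2.resize(w['pixels'],(800,600),interpolation=cv2.INTER_CUBIC),'w3')
```

```text
[0.57528865 0.20582212 0.19899246] 0.5866295428289177 3.85
[([235, 146, 48, 52, 954], array([258.1, 171.9]))]
```

View pics/w3.png

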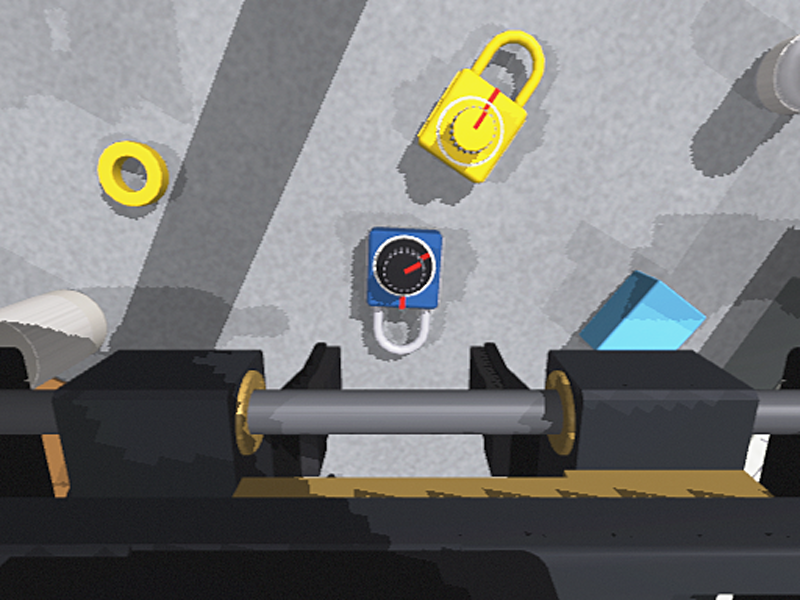

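The lock is unmoved and aligned (body columns 368–441, centred on 404). The lift just came before the grip was firm. The pointer is about 28° past lock y, so the dial is at roughly 120°, or 4 clicks. I'll go down again and wait longer.

>>> servo_tool([
  [[0, 0, 0, 20, 0, 0, 0], [0, 0, 0, 50, 0, 0, 0], [0, 0, 0, 80, 0, 0, 0], [0, 0, 0, 110, 0, 0, 0], [0, 0, 0, 125, 0, 0, 0]],
])

```text
time_s: 4.35
tcp_pos: [0.5738, 0.2049, 0.0713]
ee_rot: [[-0.888, -0.459, -0.007], [-0.459, 0.888, -0.004], [0.008, -0.0, -1.0]]
wrist_force: [-1.1, 0.4, 0.1]
gripper_width: 0.98
gripper_force: 0.0
```

>>> servo_tool([
  [[0, 0, 0, 20, 0, 0, 0], [0, 0, 0, 40, 0, 0, 0], [0, 0, 0, 55, 0, 0, 0], [0, 0, 0, 61, 0, 0, 0], [0, 0, 0, 61, 0, 0, 0]],
])

```text
time_s: 4.85
tcp_pos: [0.5752, 0.2056, 0.013]
ee_rot: [[-0.888, -0.46, -0.003], [-0.46, 0.888, -0.002], [0.004, -0.0, -1.0]]
wrist_force: [-0.1, 0.0, -0.9]
gripper_width: 0.999
gripper_force: 0.0
```

>>> servo_tool([
  [[1, 0, 0, 0, 0, 0, 0], [1, 0, 0, 0, 0, 0, 0], [1, 0, 0, 0, 0, 0, 0], [1, 0, 0, 0, 0, 0, 0], [1, 0, 0, 0, 0, 0, 0]],
])

```text
time_s: 5.35
tcp_pos: [0.5763, 0.2064, 0.0152]
ee_rot: [[-0.888, -0.46, 0.001], [-0.46, 0.888, 0.0], [-0.001, 0.0, -1.0]]
wrist_force: [-0.7, -0.2, 0.0]
gripper_width: 0.628
gripper_force: 0.0
```

>>> servo_tool([
  [[1, 0, 0, 0, 0, 0, 0], [1, 0, 0, 0, 0, 0, 0], [1, 0, 0, 0, 0, 0, 0], [1, 0, 0, 0, 0, 0, 0], [1, 0, 0, 0, 0, 0, 0]],
])

```text
time_s: 5.85
tcp_pos: [0.5762, 0.2062, 0.0148]
ee_rot: [[-0.888, -0.46, -0.0], [-0.46, 0.888, -0.0], [0.0, -0.0, -1.0]]
wrist_force: [-0.3, -0.9, 0.1]
gripper_width: 0.309
gripper_force: 30.0
```

Width 0.309 is 27 mm, which matches the dial and not the body. Looking.

Run:
```python
from h import *
w,s,d=[cap(n,n+'4') for n in('wrist','scene','side')]
print(r.sense()['gripper_width'])
C=np.zeros((600,800,3),np.uint8);C[:300,:400]=crop(w,160,140,200,150,2);C[300:600,:400]=crop(d,130,180,100,75,4);C[:300,400:800]=crop(s,290,140,100,75,4)
save(C,'w4')
```

```text
0.31091555989192504
```

View pics/w4.png

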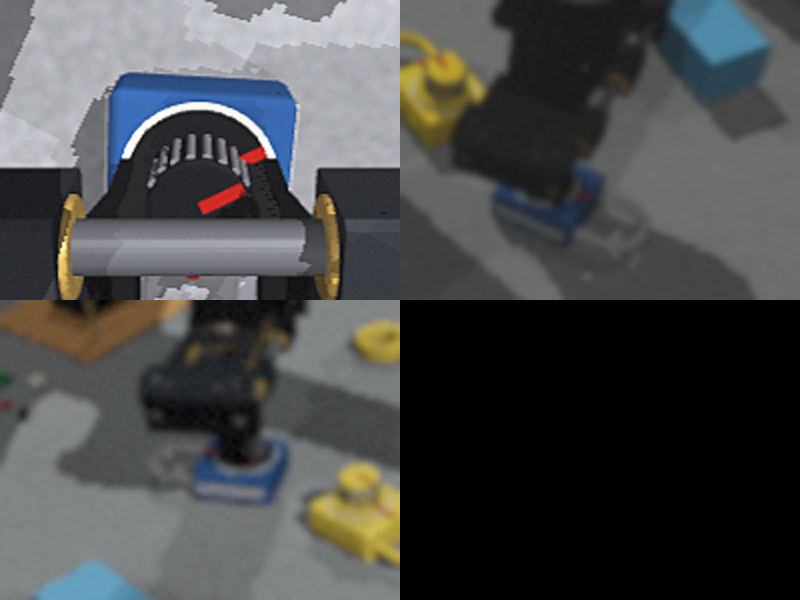

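The fingers are closed on the dial above the face, though the TCP reads z = 0.015. I'll check the heights against the pictures.

Run:
```python
from h import *
d,w,s=ld('side4'),ld('wrist4'),ld('scene4');e=r.sense();p=e['tcp_pos'];R=e['ee_rot'];print(p,e['joints'].round(2),e['wrist_force'])
print('cam',(-np.array(w['R']).T@w['t']).round(4), (R.T@(-np.array(w['R']).T@w['t']-p)).round(4))
for y in(-.014,.014):
  for z in(.011,-.014,-.03):
    X=p+R@[0,y,z]; a=proj(d,X)[0];b=proj(w,X)[0];c=proj(s,X)[0]
    print(y,z,X.round(3),'sidecrop',((a-[130,180])*4+[0,300]).round(),'wristcrop',((b-[160,140])*2).round(),'scenecrop',((c-[290,140])*4+[400,0]).round())
q=np.array([.5762,.2058,0]);
for n,P in(('topc',(-4,0,48)),('face-30-28',(-30,-28,26)),('face-30,28',(-30,28,26)),('bot-30,28',(-30,28,0))):
  a=np.radians(27.4);X=q+np.array([P[0]*np.cos(a)-P[1]*np.sin(a),P[0]*np.sin(a)+P[1]*np.cos(a),P[2]])/1e3
  print(n,X.round(3),((proj(d,X)[0]-[130,180])*4+[0,300]).round(),((proj(w,X)[0]-[160,140])*2).round(),((proj(s,X)[0]-[290,140])*4+[400,0]).round())
```

```text
[0.57617193 0.20615073 0.0147597 ] [ 3.483e+01  3.160e+01 -1.407e+01  1.000e-02 -4.434e+01 -9.746e+01] [ 0.61705576 -0.80564751  0.87109685]
cam [0.5117 0.172  0.1961] [ 0.073  -0.0007 -0.1813]
-0.014 0.011 [0.583 0.194 0.004] sidecrop [247. 466.] wristcrop [159. 159.] scenecrop [533. 218.]
-0.014 -0.014 [0.583 0.194 0.029] sidecrop [244. 439.] wristcrop [154. 189.] scenecrop [537. 193.]
-0.014 -0.03 [0.583 0.194 0.045] sidecrop [243. 422.] wristcrop [150. 213.] scenecrop [539. 177.]
0.014 0.011 [0.57  0.219 0.004] sidecrop [238. 488.] wristcrop [242. 159.] scenecrop [549. 191.]
0.014 -0.014 [0.57  0.219 0.029] sidecrop [235. 461.] wristcrop [248. 189.] scenecrop [553. 166.]
0.014 -0.03 [0.57  0.219 0.045] sidecrop [233. 443.] wristcrop [253. 213.] scenecrop [556. 150.]
topc [0.573 0.204 0.048] [243. 429.] [200. 204.] [542. 158.]
face-30-28 [0.562 0.167 0.026] [288. 434.] [103.  88.] [486. 194.]
face-30,28 [0.537 0.217 0.026] [271. 477.] [297.  88.] [520. 141.]
bot-30,28 [0.537 0.217 0.   ] [273. 505.] [285.  69.] [516. 166.]
```

Run:
```python
from h import *
s,d=ld('scene0'),ld('side0');k=.64
for a,b in(((455,297),(321,205)),((411,257),(358,210))): print(tri((s,np.array(a)*k),(d,np.array(b)*k)))
w=ld('w3');uv=np.array([(369,228),(441,231),(439,307),(366,304),(404,267),(400,357)])*k
P=[(-30,-28,26),(-30,28,26),(30,28,26),(30,-28,26),(-4,0,48),(73,0,13)]
for z0 in(-.03,-.02,-.01,0,.01):
  q,e=fit2(w,P,uv,[.575,.205,.48],z0);print(z0,q.round(4),np.sqrt((e**2).mean()).round(2))
w=ld('wrist4');uv=np.array([(110,80),(297,88)])/2+[160,140]
P=[(-30,-28,26),(-30,28,26)]
for z0 in(-.02,-.01,0,.01):
  q,e=fit2(w,P,uv,[.575,.205,.48],z0);print(z0,q.round(4),e.round(1).tolist())
```

```text
(array([0.66723204, 0.00692873, 0.21777964]), [np.float64(1.1599915446358726), np.float64(1.1599915446360147)])
(array([ 0.5766596 , -0.00235373,  0.22408547]), [np.float64(0.1452561137874515), np.float64(0.14525611378733533)])
-0.03 [0.583  0.2074 0.4392] 2.4
-0.02 [0.5809 0.2064 0.4392] 1.9
-0.01 [0.5789 0.2054 0.4392] 1.44
0 [0.5769 0.2044 0.4393] 1.15
0.01 [0.5749 0.2034 0.4393] 1.21
-0.02 [0.5794 0.2073 0.4349] [[3.2, 0.0], [-3.2, -0.3]]
-0.01 [0.5773 0.2061 0.4346] [[0.8, 0.0], [-0.8, -0.1]]
0 [0.5752 0.205  0.4343] [[-1.9, -0.0], [1.9, 0.2]]
0.01 [0.5731 0.2038 0.434 ] [[-4.9, -0.0], [4.9, 0.5]]
```

The external views put the fingertips at z ≈ 0.22 at the start, when 0.193 was expected. So the real tips stand about 25 mm higher than the reported TCP implies, and I'm holding the dial. I'll open and probe downward gently, watching the force.

>>> servo_tool([
  [[0, 0, 0, 0, 0, 0, 0], [0, 0, 0, 0, 0, 0, 0], [0, 0, 0, 0, 0, 0, 0], [0, 0, 0, 0, 0, 0, 0], [0, 0, 0, 0, 0, 0, 0]],
])

```text
time_s: 6.5
tcp_pos: [0.5762, 0.2063, 0.0147]
ee_rot: [[-0.888, -0.46, 0.0], [-0.46, 0.888, 0.0], [-0.0, -0.0, -1.0]]
wrist_force: [-0.3, -0.4, 0.4]
gripper_width: 0.678
gripper_force: 0.0
```

>>> servo_tool([
  [[0, 0, 0, 0, 0, 0, 0], [0, 0, 0, 2, 0, 0, 0], [0, 0, 0, 4, 0, 0, 0], [0, 0, 0, 6, 0, 0, 0], [0, 0, 0, 6, 0, 0, 0]],
])

```text
time_s: 7.0
tcp_pos: [0.5759, 0.2061, 0.0083]
ee_rot: [[-0.888, -0.46, -0.001], [-0.46, 0.888, -0.0], [0.001, -0.0, -1.0]]
wrist_force: [-0.1, -0.0, -0.2]
gripper_width: 0.99
gripper_force: 0.0
```

Run:
```python
from h import *
e=r.sense();print(e['tcp_pos'],e['wrist_force'],e['gripper_width'])
w,s,d=[cap(n,n+'5') for n in('wrist','scene','side')]
C=np.zeros((600,800,3),np.uint8);C[:360,:480]=crop(d,145,165,80,60,6);C[:360,400:800]=crop(s,295,140,80,72,5)
C[360:,200:600]=crop(w,160,150,200,120,2)
save(C,'w5')
```

```text
[0.57588922 0.20608694 0.00825141] [-0.10351025 -0.02727103 -0.18169535] 0.9897610252192044
```

View pics/w5.png

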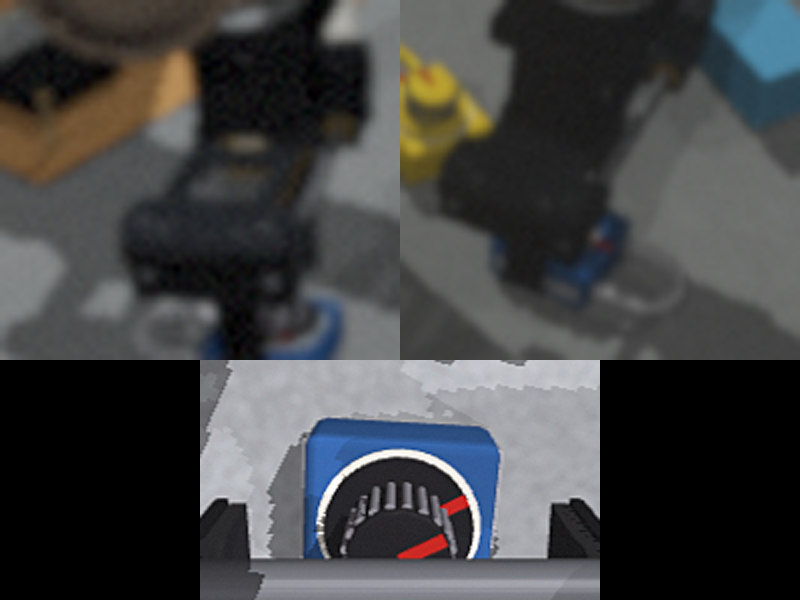

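The wrist view shows the open tips 151 px apart at row 221. For 87 mm that puts the tips about 17 mm behind the reported TCP, which agrees with the external cameras. I'll lower about 20 mm more, in two steps.

>>> servo_tool([
  [[0, 0, 0, 3, 0, 0, 0], [0, 0, 0, 6, 0, 0, 0], [0, 0, 0, 9, 0, 0, 0], [0, 0, 0, 12, 0, 0, 0], [0, 0, 0, 12, 0, 0, 0]],
])

```text
time_s: 7.65
tcp_pos: [0.5758, 0.206, -0.0039]
ee_rot: [[-0.888, -0.46, -0.001], [-0.46, 0.888, -0.001], [0.001, -0.0, -1.0]]
wrist_force: [0.2, 0.6, 0.2]
gripper_width: 1.002
gripper_force: 0.0
```

>>> servo_tool([
  [[0, 0, 0, 2, 0, 0, 0], [0, 0, 0, 4, 0, 0, 0], [0, 0, 0, 6, 0, 0, 0], [0, 0, 0, 6, 0, 0, 0], [0, 0, 0, 6, 0, 0, 0]],
])

```text
time_s: 8.15
tcp_pos: [0.5762, 0.2063, -0.0093]
ee_rot: [[-0.888, -0.46, -0.0], [-0.46, 0.888, -0.0], [0.0, -0.0, -1.0]]
wrist_force: [0.0, 1.2, -0.0]
gripper_width: 1.003
gripper_force: 0.0
```

>>> servo_tool([
  [[0, 0, 0, 2, 0, 0, 0], [0, 0, 0, 3, 0, 0, 0], [0.5, 0, 0, 3, 0, 0, 0], [1, 0, 0, 3, 0, 0, 0], [1, 0, 0, 3, 0, 0, 0]],
])

```text
time_s: 8.65
tcp_pos: [0.5762, 0.2063, -0.0122]
ee_rot: [[-0.888, -0.46, 0.0], [-0.46, 0.888, 0.0], [-0.0, 0.0, -1.0]]
wrist_force: [0.5, 1.0, -0.8]
gripper_width: 0.808
gripper_force: 0.0
```

>>> servo_tool([
  [[1, 0, 0, 0, 0, 0, 0], [1, 0, 0, 0, 0, 0, 0], [1, 0, 0, 0, 0, 0, 0], [1, 0, 0, 0, 0, 0, 0], [1, 0, 0, 0, 0, 0, 0]],
])

```text
time_s: 9.15
tcp_pos: [0.5762, 0.2062, -0.0122]
ee_rot: [[-0.888, -0.46, 0.0], [-0.46, 0.888, -0.0], [-0.0, -0.0, -1.0]]
wrist_force: [0.6, -1.1, 0.4]
gripper_width: 0.646
gripper_force: 29.5
```

The body is gripped (56.2 mm, 30 N). Lifting and carrying it to a viewpoint uphill of the rest.

>>> servo_tool([
  [[1, 0, 0, -10, 0, 0, 0], [1, 0, 0, -50, 0, 0, 0], [1, 0, 0, -98, 0, 0, 0], [1, 0, 0, -146, 0, 0, 0], [1, 0, 0, -190, 0, 0, 0]],
])

```text
time_s: 9.65
tcp_pos: [0.5752, 0.2059, 0.1795]
ee_rot: [[-0.888, -0.46, -0.001], [-0.46, 0.888, -0.0], [0.001, 0.001, -1.0]]
wrist_force: [0.8, 1.0, -5.6]
gripper_width: 0.643
gripper_force: 29.5
```

>>> servo_tool([
  [[1, 5, -12, -25, 0, 0, 0], [1, 20, -45, -35, 0, 0, 0], [1, 38, -86, -35, 0, 0, 0], [1, 57, -129, -35, 0, 0, 0], [1, 76, -172, -35, 0, 0, 0]],
])

```text
time_s: 10.15
tcp_pos: [0.5863, 0.0172, 0.2121]
ee_rot: [[-0.888, -0.46, -0.003], [-0.46, 0.888, 0.0], [0.002, 0.002, -1.0]]
wrist_force: [1.3, 0.1, -5.3]
gripper_width: 0.648
gripper_force: 29.5
```

>>> servo_tool([
  [[1, 19, -43, 0, 0, 0, 0.06], [1, 38, -86, 0, 0, 0, 0.13], [1, 57, -129, 0, 0, 0, 0.2], [1, 70, -160, 0, 0, 0, 0.269], [1, 76, -172, 0, 0, 0, 0.269]],
])

```text
time_s: 10.65
tcp_pos: [0.598, -0.172, 0.2115]
ee_rot: [[-0.979, -0.203, -0.003], [-0.203, 0.979, 0.001], [0.003, 0.001, -1.0]]
wrist_force: [-0.3, 0.8, -4.4]
gripper_width: 0.645
gripper_force: 29.5
```

>>> servo_tool([
  [[1, 0, 0, 0, 0, 0, 0], [1, 0, 0, 0, 0, 0, 0], [1, 0, 0, 0, 0, 0, 0], [1, 0, 0, 0, 0, 0, 0], [1, 0, 0, 0, 0, 0, 0]],
])

```text
time_s: 11.15
tcp_pos: [0.5994, -0.168, 0.2129]
ee_rot: [[-0.978, -0.209, 0.0], [-0.209, 0.978, 0.0], [-0.0, 0.0, -1.0]]
wrist_force: [0.6, 0.3, -4.6]
gripper_width: 0.646
gripper_force: 29.5
```

Run:
```python
from h import *
w=cap('wrist','w6');e=r.sense();print(e['time_s'],e['tcp_pos'],e['joints'].round(1),e['ee_rot'].round(3).tolist(),e['gripper_width'],e['gripper_force'],e['wrist_force'])
save(cv2.resize(w['pixels'],(800,600),interpolation=cv2.INTER_CUBIC),'w6')
```

```text
11.2 [ 0.59944601 -0.16820808  0.21285097] [ -0.8  21.5   0.9  -0.  -69.4 -77.2] [[-0.978, -0.209, 0.0], [-0.209, 0.978, 0.0], [-0.0, 0.0, -1.0]] 0.6482640507832789 29.533017575740814 [-0.74180937  0.2180665  -4.65427939]
```

View pics/w6.png

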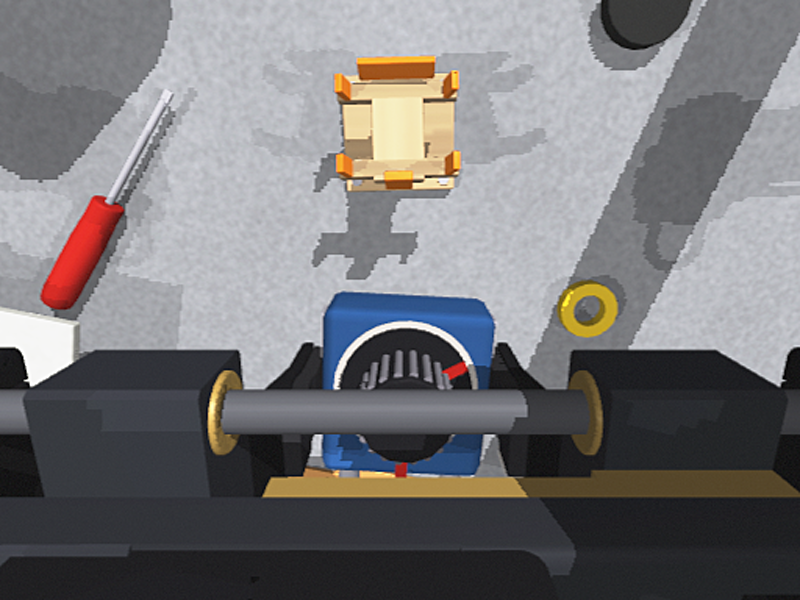

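That was the tenth picture, so from here I'll use image code and numbers only. The target rest is aligned with the tool. Bar: top centre (397,61), inner bottom edge centre (397,78.5). Tab top: (399,174). Outer edges of the corner stops: columns 335/458 in the lower pair and 337/460 in the upper pair. The lock is still held. Fitting the seat pose now.

Run:
```python
from h import *
s,d,w=ld('scene0'),ld('side0'),ld('w6');k=.64
T=lambda u,v:np.array((145+u/5,195+v/5)); W=lambda u,v:np.array((u,v))*k
print('bar top',tri((w,W(397,61)),(s,T(126,107))));print('tab top',tri((w,W(399,174)),(s,T(222,150))))
t=np.radians(15);Ry=np.array([[np.cos(t),0,-np.sin(t)],[0,1,0],[np.sin(t),0,np.cos(t)]])
def pts(q,P):
    c,s_=np.cos(q[3]),np.sin(q[3]);Rz=np.array([[c,-s_,0],[s_,c,0],[0,0,1]]);return np.array(P)/1e3@(Rz@Ry).T+q[:3]
PW=[(-32.5,0,0),(-35.5,0,12),(36,0,20),(-28.,0,0)]; UW=[W(397,78.5),W(397,61),W(399,174)]
PS=[(36,0,20),(-35.5,0,12)]; US=[T(222,150),T(126,107)]
# deck side edges (y=+-17) give columns only
def f(q):
    a=(proj(w,pts(q,PW[:3]))-UW).ravel(); b=(proj(s,pts(q,PS))-US).ravel()*.7
    e=proj(w,pts(q,[(-18,17,0),(-18,-17,0),(15,17,0),(15,-17,0)]))[:,0]/k
    e2=proj(w,pts(q,[(0,0,0)]))[:,0]
    m=np.array([(e[0]+e[1])/2-397,(e[2]+e[3])/2-397.5])*k
    return np.r_[a,b,m]
q=least_squares(f,[.505,-.19,.06,.21],x_scale=[.01,.01,.01,.1]).x
print('free z',q.round(4),np.degrees(q[3]),f(q).round(1))
g=lambda v:f([v[0],v[1],.06,v[2]])
v=least_squares(g,[.505,-.19,.21],x_scale=[.01,.01,.1]).x;print('z=.06',v.round(4),np.degrees(v[2]),g(v).round(1))
q=[v[0],v[1],.06,v[2]]
print('deck cols',(proj(w,pts(q,[(-18,17,0),(-18,-17,0),(15,17,0),(15,-17,0)]))/k).round().tolist(),'corner out',(proj(w,pts(q,[(-36,40,12),(-36,-40,12),(36,40,12),(36,-40,12)]))/k).round().tolist())
# objects base wise: bench corners of base
# lock in hand
hsv=None
```

```text
bar top (array([ 0.46703184, -0.20168543,  0.06515041]), [np.float64(1.2062345876252167), np.float64(1.206234587625234)])
tab top (array([ 0.53446475, -0.18411638,  0.09007724]), [np.float64(3.153636660532253), np.float64(3.153636660532222)])
free z [ 0.5046 -0.1941  0.0646  0.2325] 13.323277497289679 [ 0.  -1.1 -0.3  1.5 -0.2  0.  -2.  -0.2 -0.5  0.   0.3  0.7]
z=.06 [ 0.504  -0.1942  0.233 ] 13.348776651517754 [ 0.1 -0.9 -0.3  1.8 -0.2 -0.7 -2.   0.5 -0.5  0.7  0.4  0.7]
deck cols [[423.0, 98.0], [372.0, 100.0], [424.0, 148.0], [373.0, 150.0]] corner out [[459.0, 61.0], [334.0, 65.0], [462.0, 175.0], [336.0, 178.0]]
```

The fit is good: seat at (0.504,-0.194), yaw 13.35°, z about 0.062. The tab and bar heights match within 2 mm. Computing the approach move, with 60 mm of clearance along the deck normal.

```bash
cat >> h.py <<'E'
from scipy.spatial.transform import Rotation as Ro
def seat(psi=13.35,S=(.504,-.194,.061)):
    R=Ro.from_euler('z',psi,degrees=True)*Ro.from_euler('y',-15,degrees=True)
    return R.as_matrix(),np.array(S)   # columns uphill, across, normal
def toolR(A,yaw=0):  # tool x=-u,z=-n, then extra turn about tool z
    B=np.column_stack([-A[:,0],A[:,1],-A[:,2]]);return B@Ro.from_euler('z',yaw).as_matrix()
def move(p,R,p0=None,R0=None):
    e=r.sense();p0=e['tcp_pos'] if p0 is None else p0;R0=e['ee_rot'] if R0 is None else R0
    print('shift mm',(R0.T@(p-p0)*1e3).round(1),'turn',Ro.from_matrix(R0.T@R).as_rotvec().round(3))
E
python3 - <<'E'
from h import *
A,S=seat();n=A[:,2];print(A.round(3).tolist(),toolR(A).round(3).tolist())
P1=S+n*(.060-.0122);print(P1);move(P1,toolR(A))
E
```

```text
[[0.94, -0.231, -0.252], [0.223, 0.973, -0.06], [0.259, 0.0, 0.966]] [[-0.94, -0.231, 0.252], [-0.223, 0.973, 0.06], [-0.259, 0.0, -0.966]]
[ 0.49196276 -0.19685658  0.10717125]
shift mm [111.1  -5.6 105.7] turn [-0.003 -0.262 -0.023]
```

>>> servo_tool([
  [[1, 25, -1, 5, 0, -0.05, -0.005], [1, 50, -2, 15, 0, -0.11, -0.01], [1, 75, -4, 30, -0.001, -0.17, -0.015], [1, 95, -5, 50, -0.002, -0.23, -0.02], [1, 111, -5.6, 70, -0.003, -0.262, -0.023]],
])

```text
time_s: 11.7
tcp_pos: [0.4896, -0.1974, 0.1427]
ee_rot: [[-0.94, -0.23, 0.253], [-0.222, 0.973, 0.06], [-0.26, -0.0, -0.965]]
wrist_force: [1.1, 0.6, -5.4]
gripper_width: 0.644
gripper_force: 29.5
```

>>> servo_tool([
  [[1, 0, 0, 0, 0, 0, 0], [1, 0, 0, 0, 0, 0, 0], [1, 0, 0, 0, 0, 0, 0], [1, 0, 0, 0, 0, 0, 0], [1, 0, 0, 0, 0, 0, 0]],
])

```text
time_s: 12.2
tcp_pos: [0.4929, -0.1974, 0.1432]
ee_rot: [[-0.94, -0.231, 0.253], [-0.223, 0.973, 0.059], [-0.26, -0.0, -0.966]]
wrist_force: [0.6, -0.2, -4.9]
gripper_width: 0.649
gripper_force: 29.5
```

Run:
```python
from h import *
A,S=seat();n=A[:,2]
e=r.sense();print(e['tcp_pos'],e['ee_rot'].round(3).tolist(),e['joints'].round(1),e['time_s'])
for h in(.03,.0015):move(S+n*(h-.0122),toolR(A))
w=cap('wrist','w7')
m=cv2.inRange(cv2.cvtColor(w['pixels'],cv2.COLOR_RGB2HSV),(8,160,100),(18,255,255))
N,l,st,c=cv2.connectedComponentsWithStats(m);print([(st[i].tolist(),c[i].round(1).tolist()) for i in range(1,N) if st[i][4]>12])
B=lambda P:proj(w,np.array(P)/1e3@A.T+S).round(1).tolist()
print('bar inner-bot/top',B([(-32.5,0,0),(-32.5,0,12),(-38,0,12)]),'stops inner',B([(-32.5,30.5,12),(-32.5,-30.5,12),(-28,40,12),(-28,-40,12),(-38,40,12),(-38,-40,12)]))
m=cv2.inRange(cv2.cvtColor(w['pixels'],cv2.COLOR_RGB2HSV),(105,120,50),(125,255,255))
N,l,st,c=cv2.connectedComponentsWithStats(m);print('blue',[st[i].tolist() for i in range(1,N) if st[i][4]>200])
```

```text
[ 0.49288782 -0.19736444  0.14322021] [[-0.94, -0.231, 0.253], [-0.223, 0.973, 0.059], [-0.26, -0.0, -0.966]] [ -7.9  10.5 -24.2  -8.1 -41.5 -63.3] 12.2
shift mm [10.2  0.7 64.6] turn [-0.001  0.001 -0.   ]
shift mm [10.2  0.8 93.1] turn [-0.001  0.001 -0.   ]
[([231, 135, 60, 1, 60], [260.5, 135.0]), ([231, 140, 60, 4, 174], [260.1, 141.9]), ([214, 145, 12, 17, 154], [219.5, 152.9]), ([296, 145, 12, 16, 125], [300.0, 151.9])]
bar inner-bot/top [[261.2, 143.1], [261.3, 144.7], [261.3, 138.0]] stops inner [[298.3, 144.8], [224.3, 144.7], [309.6, 150.2], [213.0, 150.2], [310.2, 138.0], [212.5, 138.0]]
blue [[206, 187, 111, 63, 3107], [206, 278, 47, 24, 768], [261, 278, 48, 26, 786]]
```

The orange stops at columns 214–308 (bar 231–291, bottom row ~143.5) match the prediction to about 1 px. I'll shift by (10.5, 0.3) and go down.

>>> servo_tool([
  [[1, 5, 0.1, 8, 0, 0, 0], [1, 10.5, 0.3, 25, 0, 0, 0], [1, 10.5, 0.3, 45, 0, 0, 0], [1, 10.5, 0.3, 58, 0, 0, 0], [1, 10.5, 0.3, 65, 0, 0, 0]],
])

```text
time_s: 12.75
tcp_pos: [0.4979, -0.1956, 0.0755]
ee_rot: [[-0.941, -0.23, 0.25], [-0.222, 0.973, 0.06], [-0.257, 0.001, -0.966]]
wrist_force: [-0.2, -0.4, -4.5]
gripper_width: 0.648
gripper_force: 29.5
```

>>> servo_tool([
  [[1, 0, 0, 6, 0, 0, 0], [1, 0, 0, 12, 0, 0, 0], [1, 0, 0, 18, 0, 0, 0], [1, 0, 0, 24, 0, 0, 0], [1, 0, 0, 24, 0, 0, 0]],
])

```text
time_s: 13.25
tcp_pos: [0.5041, -0.1942, 0.0533]
ee_rot: [[-0.94, -0.23, 0.251], [-0.222, 0.973, 0.06], [-0.258, 0.001, -0.966]]
wrist_force: [-0.7, -0.5, -4.2]
gripper_width: 0.643
gripper_force: 29.5
```

>>> servo_tool([
  [[1, 0, 0, 1, 0, 0, 0], [1, 0, 0, 2, 0, 0, 0], [1, 0, 0, 3, 0, 0, 0], [1, 0, 0, 3, 0, 0, 0], [1, 0, 0, 3, 0, 0, 0]],
])

```text
time_s: 13.75
tcp_pos: [0.5052, -0.1942, 0.0513]
ee_rot: [[-0.94, -0.23, 0.252], [-0.222, 0.973, 0.059], [-0.259, -0.0, -0.966]]
wrist_force: [-0.0, -0.3, -4.9]
gripper_width: 0.644
gripper_force: 29.5
```

>>> servo_tool([
  [[1, 0, 0, 0.7, 0, 0, 0], [1, 0, 0, 1.4, 0, 0, 0], [1, 0, 0, 2, 0, 0, 0], [1, 0, 0, 2, 0, 0, 0], [1, 0, 0, 2, 0, 0, 0]],
])

```text
time_s: 14.25
tcp_pos: [0.5057, -0.194, 0.0492]
ee_rot: [[-0.94, -0.23, 0.252], [-0.222, 0.973, 0.06], [-0.259, 0.0, -0.966]]
wrist_force: [0.5, -0.8, -4.7]
gripper_width: 0.646
gripper_force: 29.5
```

Run:
```python
from h import *
A,S=seat();n=A[:,2];e=r.sense();d=e['tcp_pos']-(S-n*.0122);print((A.T@d*1e3).round(2),e['wrist_force'].round(1),e['moment'].round(2),e['time_s'])
```

```text
[-1.48 -0.41  0.36] [ 0.5 -0.8 -4.7] [-0.17  0.82  0.01] 14.25
```

>>> servo_tool([
  [[1, -0.3, 0, 0.5, 0, 0, 0], [1, -0.5, 0, 1, 0, 0, 0], [1, -0.5, 0, 1.5, 0, 0, 0], [1, -0.5, 0, 1.5, 0, 0, 0], [1, -0.5, 0, 1.5, 0, 0, 0]],
])

```text
time_s: 14.75
tcp_pos: [0.5066, -0.1938, 0.0479]
ee_rot: [[-0.94, -0.23, 0.252], [-0.222, 0.973, 0.06], [-0.259, -0.0, -0.966]]
wrist_force: [-0.0, 0.7, -5.2]
gripper_width: 0.648
gripper_force: 29.5
```

Run:
```python
from h import *
A,S=seat();n=A[:,2];e=r.sense();d=e['tcp_pos']-(S-n*.0122);print((A.T@d*1e3).round(2),e['wrist_force'].round(1),e['moment'].round(2),e['time_s'])
```

```text
[-0.94 -0.4  -1.1 ] [-0.   0.7 -5.2] [-0.21  0.81  0.04] 14.75
```

>>> servo_tool([
  [[1, 0, 0, 0.4, 0, 0, 0], [1, 0, 0, 0.8, 0, 0, 0], [1, 0, 0, 1.2, 0, 0, 0], [1, 0, 0, 1.5, 0, 0, 0], [1, 0, 0, 1.5, 0, 0, 0]],
])

```text
time_s: 15.25
tcp_pos: [0.5066, -0.1938, 0.0476]
ee_rot: [[-0.94, -0.23, 0.252], [-0.222, 0.973, 0.06], [-0.259, -0.0, -0.966]]
wrist_force: [-5.8, 0.8, 7.1]
gripper_width: 0.65
gripper_force: 29.6
```

Run:
```python
from h import *
A,S=seat();n=A[:,2];e=r.sense();d=e['tcp_pos']-(S-n*.0122);print((A.T@d*1e3).round(2),e['wrist_force'].round(1),e['moment'].round(2),e['time_s'])
```

```text
[-0.97 -0.45 -1.38] [-5.8  0.8  7.1] [0.4  1.57 0.12] 15.25
```

Contact at a nominal deck z of 0.0596 m means the lock is seated. Releasing and backing off.

>>> servo_tool([
  [[0, 0, 0, -1.2, 0, 0, 0], [0, 0, 0, -1.2, 0, 0, 0], [0, 0, 0, -1.2, 0, 0, 0], [0, 0, 0, -1.2, 0, 0, 0], [0, 0, 0, -1.2, 0, 0, 0]],
])

```text
time_s: 15.75
tcp_pos: [0.507, -0.1938, 0.0477]
ee_rot: [[-0.94, -0.23, 0.253], [-0.222, 0.973, 0.059], [-0.259, -0.0, -0.966]]
wrist_force: [-0.5, 0.6, -0.7]
gripper_width: 0.971
gripper_force: 0.0
```

>>> servo_tool([
  [[0, 0, 0, -20, 0, 0, 0], [0, 0, 0, -50, 0, 0, 0], [0, 0, 0, -80, 0, 0, 0], [0, 0, 0, -100, 0, 0, 0], [0, 0, 0, -100, 0, 0, 0]],
])

```text
time_s: 16.25
tcp_pos: [0.483, -0.2004, 0.1476]
ee_rot: [[-0.938, -0.23, 0.259], [-0.223, 0.973, 0.058], [-0.265, -0.003, -0.964]]
wrist_force: [-0.5, 0.5, 0.3]
gripper_width: 1.0
gripper_force: 0.0
```

```bash
cat >> h.py <<'E'
def lockfit(w,A,S,X0):
    "fit in-plane lock pose (x,y,yaw rel. seat) to blue-face outline: white ring ellipse centre + red marks"
    hsv=cv2.cvtColor(w['pixels'],cv2.COLOR_RGB2HSV)
    blue=cv2.inRange(hsv,(105,120,40),(125,255,255));red=cv2.inRange(hsv,(174,130,80),(180,255,255))|cv2.inRange(hsv,(0,150,80),(5,255,255))
    return blue,red
E
python3 - <<'E'
from h import *
A,S=seat(S=(.504,-.194,.0596));w=cap('wrist','w8');e=r.sense();print(e['tcp_pos'],e['gripper_width'],(A.T@(e['tcp_pos']-S)*1e3).round(1))
b,rd=lockfit(w,A,S,0)
for nm,m in(('blue',b),('red',rd)):
  N,l,st,c=cv2.connectedComponentsWithStats(m)
  for i in range(1,N):
    if st[i][4]>8: print(nm,st[i].tolist(),c[i].round(1).tolist(), [ (A.T@((lambda o,d:o+d*((n_:=A[:,2])@(S+n_*h-o))/(n_@d))(*ray(w,c[i]))-S)*1e3).round(1).tolist() for h in(.026,.048)])
B=lambda P:proj(w,np.array(P)/1e3@A.T+S).round(1).tolist()
print(B([(-30,-28,26),(-30,28,26),(30,28,26),(30,-28,26),(-4,0,48),(73,0,13)]))
cv2.imwrite('pics/b.png',b)
print('blue rows', [(v,np.flatnonzero(b[v])[[0,-1]].tolist()) for v in range(140,240,6) if b[v].any()])
print('blue cols', [(u,np.flatnonzero(b[:,u])[[0,-1]].tolist()) for u in range(225,300,8) if b[:,u].any()])
E
```

```text
[ 0.48208079 -0.19993159  0.14560075] 1.0016628937297558 [ 0.3 -0.7 88.9]
blue [228, 155, 68, 73, 1981] [260.1, 190.9] [[-2.7, -1.8, 26.0], [-8.9, -1.8, 48.0]]
red [275, 179, 10, 7, 43] [279.9, 182.3] [[-10.2, 14.6, 26.0], [-15.8, 13.2, 48.0]]
red [260, 189, 18, 12, 94] [268.7, 194.4] [[0.3, 5.4, 26.0], [-6.2, 4.8, 48.0]]
red [36, 196, 34, 28, 594] [53.5, 211.7] [[16.2, -179.1, 26.0], [8.3, -163.2, 48.0]]
red [256, 218, 6, 11, 48] [258.4, 223.3] [[26.4, -3.2, 26.0], [17.6, -3.1, 48.0]]
[[228.0, 158.6], [296.8, 158.7], [294.4, 227.3], [229.9, 227.1], [262.4, 197.1], [261.9, 264.1]]
blue rows [(158, [231, 289]), (164, [229, 295]), (170, [229, 294]), (176, [229, 294]), (182, [229, 293]), (188, [229, 293]), (194, [228, 292]), (200, [228, 292]), (206, [228, 291]), (212, [228, 290]), (218, [228, 290]), (224, [229, 289])]
blue cols [(233, [156, 224]), (241, [155, 225]), (249, [156, 225]), (257, [156, 162]), (265, [156, 226]), (273, [157, 227]), (281, [157, 227]), (289, [158, 225])]
```

The lock lies in the rest within about 1–2 mm. Its blue face spans rows 156–227 and columns 229–294, against a predicted 158–227 and 228–297. Pre-turning the tool by -60° for the dial.

>>> servo_tool([
  [[0, 0, 0, 0, 0, 0, -0.14], [0, 0, 0, 0, 0, 0, -0.28], [0, 0, 0, 0, 0, 0, -0.42], [0, 0, 0, 0, 0, 0, -0.56], [0, 0, 0, 0, 0, 0, -0.7]],
])

```text
time_s: 16.8
tcp_pos: [0.4808, -0.1995, 0.1424]
ee_rot: [[-0.567, -0.785, 0.249], [-0.8, 0.597, 0.06], [-0.196, -0.165, -0.967]]
wrist_force: [0.3, 0.3, 0.9]
gripper_width: 1.001
gripper_force: 0.0
```

>>> servo_tool([
  [[0, 0, 0, 0, 0, 0, -0.14], [0, 0, 0, 0, 0, 0, -0.28], [0, 0, 0, 0, 0, 0, -0.35], [0, 0, 0, 0, 0, 0, -0.35], [0, 0, 0, 0, 0, 0, -0.35]],
])

```text
time_s: 17.3
tcp_pos: [0.481, -0.1996, 0.1431]
ee_rot: [[-0.27, -0.93, 0.25], [-0.954, 0.293, 0.06], [-0.129, -0.222, -0.966]]
wrist_force: [0.3, 0.0, 0.1]
gripper_width: 0.996
gripper_force: 0.0
```

Run:
```python
from h import *
A,S=seat(S=(.504,-.194,.0596));e=r.sense();print((A.T@(e['tcp_pos']-S)*1e3).round(1),e['joints'].round(1),e['time_s'])
for z in(30,14):move(S+A@[-.005,-.0005,z/1e3],toolR(A,-1.05))
```

```text
[-1.2 -0.1 86.7] [ -8.4   9.6 -25.2  -8.3 -41.6  -2.6] 17.3
shift mm [ 2.2  3.  56.7] turn [ 0.002 -0.    -0.003]
shift mm [ 2.2  2.9 72.7] turn [ 0.002 -0.    -0.003]
```

>>> servo_tool([
  [[0, 1, 1.5, 15, 0, 0, 0], [0, 2.2, 3, 35, 0, 0, 0], [0, 2.2, 3, 55, 0, 0, 0], [0, 2.2, 3, 68, 0, 0, 0], [0, 2.2, 3, 72.5, 0, 0, 0]],
])

```text
time_s: 17.8
tcp_pos: [0.4957, -0.1964, 0.0714]
ee_rot: [[-0.269, -0.93, 0.249], [-0.954, 0.292, 0.06], [-0.129, -0.222, -0.967]]
wrist_force: [-0.2, -0.8, 0.3]
gripper_width: 0.999
gripper_force: 0.0
```

>>> servo_tool([
  [[0.3, 0, 0, 0, 0, 0, 0], [0.4, 0, 0, 0, 0, 0, 0], [0.5, 0, 0, 0, 0, 0, 0], [0.6, 0, 0, 0, 0, 0, 0], [0.6, 0, 0, 0, 0, 0, 0]],
])

```text
time_s: 18.3
tcp_pos: [0.4965, -0.1968, 0.0738]
ee_rot: [[-0.268, -0.929, 0.253], [-0.955, 0.292, 0.059], [-0.129, -0.226, -0.966]]
wrist_force: [-0.7, -0.2, -0.3]
gripper_width: 0.631
gripper_force: 0.0
```

>>> servo_tool([
  [[1, 0, 0, 0, 0, 0, 0], [1, 0, 0, 0, 0, 0, 0], [1, 0, 0, 0, 0, 0, 0], [1, 0, 0, 0, 0, 0, 0], [1, 0, 0, 0, 0, 0, 0]],
])

```text
time_s: 18.8
tcp_pos: [0.4965, -0.1968, 0.0734]
ee_rot: [[-0.268, -0.93, 0.253], [-0.955, 0.292, 0.059], [-0.129, -0.225, -0.966]]
wrist_force: [-0.4, -0.6, 0.3]
gripper_width: 0.308
gripper_force: 30.0
```

Run:
```python
from h import *
A,S=seat(S=(.504,-.194,.0596));e=r.sense();print((A.T@(e['tcp_pos']-S)*1e3).round(1),e['joints'].round(1),e['time_s'],e['gripper_width'],e['gripper_force'],e['wrist_force'].round(1))
```

```text
[-4.1 -1.  15.3] [ -7.9  16.3 -28.1 -10.2 -31.9  -0.7] 18.8 0.3080602761135733 30.00010907649994 [-0.4 -0.6  0.3]
```

The dial is gripped (27 mm, with almost no side force). Turning clockwise 4 × 30°, one click per call.

>>> servo_tool([
  [[1, 0, 0, 0, 0, 0, 0.13], [1, 0, 0, 0, 0, 0, 0.26], [1, 0, 0, 0, 0, 0, 0.39], [1, 0, 0, 0, 0, 0, 0.524], [1, 0, 0, 0, 0, 0, 0.524]],
])

```text
time_s: 19.3
tcp_pos: [0.496, -0.1963, 0.0732]
ee_rot: [[-0.698, -0.671, 0.251], [-0.681, 0.73, 0.06], [-0.224, -0.129, -0.966]]
wrist_force: [-0.1, 1.5, 2.0]
gripper_width: 0.312
gripper_force: 30.0
```

>>> servo_tool([
  [[1, 0, 0, 0, 0, 0, 0.13], [1, 0, 0, 0, 0, 0, 0.26], [1, 0, 0, 0, 0, 0, 0.39], [1, 0, 0, 0, 0, 0, 0.524], [1, 0, 0, 0, 0, 0, 0.524]],
])

```text
time_s: 19.8
tcp_pos: [0.4957, -0.1963, 0.0731]
ee_rot: [[-0.939, -0.234, 0.251], [-0.227, 0.972, 0.06], [-0.258, -0.0, -0.966]]
wrist_force: [-2.3, 2.1, 3.6]
gripper_width: 0.312
gripper_force: 30.0
```

```bash
cat >> h.py <<'E'
def reds(w,A,S):
    b,m=lockfit(w,A,S,0);N,l,st,c=cv2.connectedComponentsWithStats(m)
    for i in range(1,N):
        if st[i][4]>6 and 200<c[i][0]<330: print('red',st[i].tolist(),c[i].round(1).tolist(),[(A.T@((lambda o,d:o+d*((n_:=A[:,2])@(S+n_*h-o))/(n_@d))(*ray(w,c[i]))-S)*1e3).round(1).tolist() for h in(.027,.048)])
E
python3 - <<'E'
from h import *
A,S=seat(S=(.504,-.194,.0596));e=r.sense();print((A.T@(e['tcp_pos']-S)*1e3).round(1),e['joints'].round(1),e['time_s'],e['gripper_width'],e['wrist_force'].round(1),e['moment'].round(2))
reds(cap('wrist','w9'),A,S)
E
```

```text
[-4.8 -0.3 15.3] [ -7.9  16.3 -28.2 -10.2 -32.  -60.6] 19.8 0.3119257960136102 [-2.3  2.1  3.6] [0.56 0.88 0.18]
red [253, 278, 6, 6, 35] [255.6, 280.4] [[27.8, -3.4, 27.0], [14.8, -3.2, 48.0]]
```

>>> servo_tool([
  [[1, 0, 0, 0, 0, 0, 0.13], [1, 0, 0, 0, 0, 0, 0.26], [1, 0, 0, 0, 0, 0, 0.39], [1, 0, 0, 0, 0, 0, 0.524], [1, 0, 0, 0, 0, 0, 0.524]],
])

```text
time_s: 20.35
tcp_pos: [0.4957, -0.1963, 0.0731]
ee_rot: [[-0.931, 0.266, 0.251], [0.289, 0.955, 0.06], [-0.224, 0.129, -0.966]]
wrist_force: [-2.2, 3.0, 4.3]
gripper_width: 0.309
gripper_force: 30.0
```

>>> servo_tool([
  [[1, 0, 0, 0, 0, 0, 0.13], [1, 0, 0, 0, 0, 0, 0.26], [1, 0, 0, 0, 0, 0, 0.39], [1, 0, 0, 0, 0, 0, 0.53], [1, 0, 0, 0, 0, 0, 0.53]],
])

```text
time_s: 20.85
tcp_pos: [0.4958, -0.1964, 0.0731]
ee_rot: [[-0.669, 0.699, 0.251], [0.732, 0.679, 0.06], [-0.128, 0.224, -0.966]]
wrist_force: [-3.2, 4.6, 4.4]
gripper_width: 0.314
gripper_force: 30.0
```

>>> servo_tool([
  [[0, 0, 0, 0, 0, 0, 0], [0, 0, 0, 0, 0, 0, 0], [0, 0, 0, 0, 0, 0, 0], [0, 0, 0, -30, 0, 0, 0], [0, 0, 0, -72, 0, 0, 0]],
])

```text
time_s: 21.35
tcp_pos: [0.477, -0.2009, 0.1411]
ee_rot: [[-0.668, 0.702, 0.247], [0.734, 0.676, 0.06], [-0.125, 0.221, -0.967]]
wrist_force: [0.8, 0.4, 0.8]
gripper_width: 0.679
gripper_force: 0.0
```

>>> servo_tool([
  [[0, 0, 0, 0, 0, 0, -0.14], [0, 0, 0, 0, 0, 0, -0.28], [0, 0, 0, 0, 0, 0, -0.42], [0, 0, 0, 0, 0, 0, -0.56], [0, 0, 0, 0, 0, 0, -0.7]],
])

```text
time_s: 21.85
tcp_pos: [0.4785, -0.2013, 0.1428]
ee_rot: [[-0.962, 0.101, 0.253], [0.12, 0.991, 0.059], [-0.245, 0.087, -0.966]]
wrist_force: [-0.1, -0.1, 0.6]
gripper_width: 0.995
gripper_force: 0.0
```

>>> servo_tool([
  [[0, 0, 0, 0, 0, 0, -0.14], [0, 0, 0, 0, 0, 0, -0.28], [0, 0, 0, 0, 0, 0, -0.35], [0, 0, 0, 0, 0, 0, -0.35], [0, 0, 0, 0, 0, 0, -0.35]],
])

```text
time_s: 22.35
tcp_pos: [0.4783, -0.2011, 0.1427]
ee_rot: [[-0.941, -0.227, 0.252], [-0.219, 0.974, 0.059], [-0.259, 0.0, -0.966]]
wrist_force: [-0.1, 0.4, 1.0]
gripper_width: 0.999
gripper_force: 0.0
```

Run:
```python
from h import *
A,S=seat(S=(.504,-.194,.0596));e=r.sense();print((A.T@(e['tcp_pos']-S)*1e3).round(1),e['joints'].round(1),e['time_s'],e['gripper_width'],e['wrist_force'].round(1))
w=cap('wrist','w10');reds(w,A,S)
b,_=lockfit(w,A,S,0)
print('blue rows', [(v,np.flatnonzero(b[v])[[0,-1]].tolist()) for v in range(150,240,8) if b[v].any()])
print('blue cols', [(u,np.flatnonzero(b[:,u])[[0,-1]].tolist()) for u in range(225,300,8) if b[:,u].any()])
```

```text
[-4.2 -1.  87.2] [ -8.7   9.5 -25.5  -8.4 -41.3 -62.5] 22.35 0.9985242921597891 [-0.1  0.4  1. ]
red [256, 206, 6, 17, 97] [258.5, 213.8] [[9.8, -2.6, 27.0], [2.2, -2.5, 48.0]]
red [255, 225, 5, 11, 42] [257.5, 230.2] [[24.6, -3.5, 27.0], [15.8, -3.3, 48.0]]
blue rows [(166, [228, 290]), (174, [227, 292]), (182, [227, 292]), (190, [227, 291]), (198, [227, 291]), (206, [227, 290]), (214, [226, 290]), (222, [227, 289]), (230, [227, 289])]
blue cols [(233, [162, 232]), (241, [162, 232]), (249, [162, 232]), (257, [162, 169]), (265, [163, 233]), (273, [163, 233]), (281, [163, 233]), (289, [164, 230])]
```

Run:
```python
from h import *
A,S=seat(S=(.504,-.194,.0596));w=ld('w10');b,rd=lockfit(w,A,S,0)
def pl(uv,h):
    n=A[:,2];out=[]
    for p in uv:
        o,d=ray(w,p);out.append(A.T@(o+d*(n@(S+n*h-o))/(n@d)-S)*1e3)
    return np.array(out,np.float32)[:,:2]
N,l,st,c=cv2.connectedComponentsWithStats(b);i=1+np.argmax(st[1:,4]);ys,xs=np.nonzero(l==i)
print('blue rect',cv2.minAreaRect(pl(np.c_[xs,ys],.026)))
N,l,st,c=cv2.connectedComponentsWithStats(rd)
for i in range(1,N):
    if 200<c[i][0]<330 and st[i][4]>20:
        ys,xs=np.nonzero(l==i);h=.048 if st[i][4]>60 else .026;P=pl(np.c_[xs,ys],h)
        v=cv2.fitLine(P,cv2.DIST_L2,0,.01,.01).ravel();print('red',P.mean(0),P.min(0),P.max(0),np.degrees(np.arctan(v[1]/v[0])))
# shackle: bright metal columns at rows beyond body
hsv=cv2.cvtColor(w['pixels'],cv2.COLOR_RGB2HSV)
for v in(236,240,244): print(v,w['pixels'][v,222:300:2].mean(1).astype(int).tolist())
for x in(49,50):
  for y in(-23,23):print(x,y,proj(w,A@np.array([x-1,y,13])/1e3+S).round(1))
```

```text
Traceback (most recent call last):
cv2.error: OpenCV(4.12.0) /io/opencv/modules/imgproc/src/convhull.cpp:143: error: (-215:Assertion failed) total >= 0 && (depth == CV_32F || depth == CV_32S) in function 'convexHull'
```

Run:
```python
from h import *
A,S=seat(S=(.504,-.194,.0596));w=ld('w10');b,rd=lockfit(w,A,S,0)
def pl(uv,h):
    n=A[:,2];out=[]
    for p in uv:
        o,d=ray(w,p);out.append(A.T@(o+d*(n@(S+n*h-o))/(n@d)-S)*1e3)
    return np.ascontiguousarray(np.array(out)[:,:2],dtype=np.float32)
N,l,st,c=cv2.connectedComponentsWithStats(b);i=1+np.argmax(st[1:,4]);ys,xs=np.nonzero(l==i)
print('blue rect',cv2.minAreaRect(pl(np.c_[xs,ys],.026)))
N,l,st,c=cv2.connectedComponentsWithStats(rd)
for i in range(1,N):
    if 200<c[i][0]<330 and st[i][4]>20:
        ys,xs=np.nonzero(l==i);h=.048 if st[i][4]>60 else .026;P=pl(np.c_[xs,ys],h)
        v=cv2.fitLine(P,cv2.DIST_L2,0,.01,.01).ravel();print('red',P.mean(0),P.min(0),P.max(0),np.degrees(np.arctan(v[1]/v[0])))
for v in(236,240,244): print(v,w['pixels'][v,222:300:2].mean(1).astype(int).tolist())
for y in(-23,23):print(y,proj(w,A@np.array([35,y,13])/1e3+S).round(1))
```

```text
blue rect ((-3.3535099029541016, -2.442340850830078), (54.40892028808594, 61.813087463378906), 87.92969512939453)
red [ 2.250433  -2.5382366] [-4.032786 -4.509514] [ 8.999687   -0.62044364] -1.0113962
red [25.071667 -3.522067] [20.296463 -5.730576] [29.524546  -2.2606966] -2.8074985
236 [102, 103, 105, 109, 103, 109, 205, 219, 225, 190, 96, 106, 109, 112, 113, 84, 92, 92, 92, 91, 90, 90, 89, 91, 62, 176, 128, 130, 135, 127, 209, 167, 169, 172, 174, 166, 168, 163, 161]
240 [102, 102, 111, 108, 106, 118, 206, 219, 225, 184, 95, 107, 110, 103, 115, 144, 147, 148, 147, 148, 148, 148, 149, 132, 89, 186, 144, 129, 131, 209, 186, 161, 163, 160, 164, 163, 170, 169, 174]
244 [177, 103, 106, 105, 103, 117, 205, 219, 225, 170, 105, 110, 102, 143, 169, 174, 170, 169, 171, 171, 172, 174, 167, 163, 170, 174, 127, 132, 125, 243, 175, 162, 164, 164, 166, 169, 170, 165, 167]
-23 [[236.2 234.8]]
23 [[286.9 234.7]]
```

The pointer (-1°) and the mark/body axis (-2 to -3°) agree, so the dial is at 0. The lock sits at x ≈ -2.4 mm with yaw -2°. Next is the shackle.

Run:
```python
from h import *
A,S=seat(S=(.504,-.194,.0596));e=r.sense()
for z in(30,-11):move(S+A@(np.array([46.6,-3.2,z])/1e3),toolR(A,.036))
```

```text
shift mm [-50.8  -2.   57.2] turn [-0.     0.     0.032]
shift mm [-50.8  -2.   98.2] turn [-0.     0.     0.032]
```

>>> servo_tool([
  [[0, -20, -1, 0, 0, 0, 0.015], [0, -45, -2, 5, 0, 0, 0.032], [0, -50.8, -2, 25, 0, 0, 0.032], [0, -50.8, -2, 45, 0, 0, 0.032], [0, -50.8, -2, 57, 0, 0, 0.032]],
])

```text
time_s: 22.9
tcp_pos: [0.5405, -0.1881, 0.0992]
ee_rot: [[-0.948, -0.197, 0.25], [-0.188, 0.98, 0.06], [-0.257, 0.01, -0.966]]
wrist_force: [-0.2, -0.4, 0.3]
gripper_width: 1.0
gripper_force: 0.0
```

>>> servo_tool([
  [[0, 0, 0, 10, 0, 0, 0], [0, 0, 0, 20, 0, 0, 0], [0, 0, 0, 30, 0, 0, 0], [0, 0, 0, 34, 0, 0, 0], [0, 0, 0, 34, 0, 0, 0]],
])

```text
time_s: 23.4
tcp_pos: [0.5492, -0.1863, 0.0675]
ee_rot: [[-0.948, -0.198, 0.251], [-0.189, 0.98, 0.06], [-0.258, 0.009, -0.966]]
wrist_force: [0.7, 0.2, -0.8]
gripper_width: 0.999
gripper_force: 0.0
```

>>> servo_tool([
  [[0, 0, 0, 3, 0, 0, 0], [0, 0, 0, 5, 0, 0, 0], [0, 0, 0, 7, 0, 0, 0], [0, 0, 0, 7, 0, 0, 0], [0, 0, 0, 7, 0, 0, 0]],
])

```text
time_s: 23.9
tcp_pos: [0.5511, -0.1859, 0.0614]
ee_rot: [[-0.947, -0.198, 0.252], [-0.189, 0.98, 0.059], [-0.259, 0.009, -0.966]]
wrist_force: [-0.4, 0.4, -0.1]
gripper_width: 1.0
gripper_force: 0.0
```

Run:
```python
from h import *
A,S=seat(S=(.504,-.194,.0596));e=r.sense();print((A.T@(e['tcp_pos']-S)*1e3).round(1),e['joints'].round(1),e['time_s'],e['wrist_force'].round(1))
```

```text
[ 46.6  -3.  -10.6] [ -5.7  21.  -23.2  -9.2 -31.9 -65.8] 23.9 [-0.4  0.4 -0.1]
```

Close on the shackle.

>>> servo_tool([
  [[0.3, 0, 0, 0, 0, 0, 0], [1, 0, 0, 0, 0, 0, 0], [1, 0, 0, 0, 0, 0, 0], [1, 0, 0, 0, 0, 0, 0], [1, 0, 0, 0, 0, 0, 0]],
])

```text
time_s: 24.4
tcp_pos: [0.5511, -0.1859, 0.0613]
ee_rot: [[-0.947, -0.198, 0.252], [-0.189, 0.98, 0.06], [-0.259, 0.009, -0.966]]
wrist_force: [-0.6, -0.2, -0.1]
gripper_width: 0.628
gripper_force: 0.0
```

>>> servo_tool([
  [[1, 0, 0, 0, 0, 0, 0], [1, 0, 0, 0, 0, 0, 0], [1, 0, 0, 0, 0, 0, 0], [1, 0, 0, 0, 0, 0, 0], [1, 0, 0, 0, 0, 0, 0]],
])

```text
time_s: 24.9
tcp_pos: [0.5511, -0.1859, 0.0613]
ee_rot: [[-0.947, -0.198, 0.252], [-0.189, 0.98, 0.06], [-0.259, 0.009, -0.966]]
wrist_force: [-0.2, 1.2, -0.0]
gripper_width: 0.516
gripper_force: 30.0
```

Gripped at about 45 mm on the legs. Pulling uphill (-x tool) slowly.

>>> servo_tool([
  [[1, -1, 0, 0, 0, 0, 0], [1, -2.5, 0, 0, 0, 0, 0], [1, -4, 0, 0, 0, 0, 0], [1, -6, 0, 0, 0, 0, 0], [1, -8, 0, 0, 0, 0, 0]],
])

```text
time_s: 25.4
tcp_pos: [0.5553, -0.1844, 0.0621]
ee_rot: [[-0.949, -0.197, 0.245], [-0.188, 0.98, 0.06], [-0.252, 0.011, -0.968]]
wrist_force: [-7.0, -2.7, 2.9]
gripper_width: 0.516
gripper_force: 30.0
```

>>> servo_tool([
  [[1, -1.5, 0, 0, 0, 0, 0], [1, -3, 0, 0, 0, 0, 0], [1, -4.5, 0, 0, 0, 0, 0], [1, -6, 0, 0, 0, 0, 0], [1, -7, 0, 0, 0, 0, 0]],
])

```text
time_s: 25.9
tcp_pos: [0.5617, -0.1832, 0.0637]
ee_rot: [[-0.949, -0.197, 0.245], [-0.188, 0.98, 0.06], [-0.252, 0.011, -0.968]]
wrist_force: [-5.1, -1.1, 3.0]
gripper_width: 0.518
gripper_force: 30.0
```

Run:
```python
from h import *
A,S=seat(S=(.504,-.194,.0596));e=r.sense();print((A.T@(e['tcp_pos']-S)*1e3).round(1),e['time_s'],(A.T@e['wrist_force']).round(1),e['gripper_width'])
```

```text
[ 57.7  -2.8 -11.2] 25.9 [-4.2  0.1  4.3] 0.5175441583486324
```

>>> servo_tool([
  [[1, -1.5, 0, 0, 0, 0, 0], [1, -3, 0, 0, 0, 0, 0], [1, -4.5, 0, 0, 0, 0, 0], [1, -5, 0, 0, 0, 0, 0], [1, -5, 0, 0, 0, 0, 0]],
])

```text
time_s: 26.4
tcp_pos: [0.5664, -0.1822, 0.0649]
ee_rot: [[-0.949, -0.197, 0.245], [-0.188, 0.98, 0.06], [-0.252, 0.011, -0.968]]
wrist_force: [-5.8, -2.0, 1.5]
gripper_width: 0.514
gripper_force: 30.0
```

>>> servo_tool([
  [[1, -1, 0, 0, 0, 0, 0], [1, -2, 0, 0, 0, 0, 0], [1, -3, 0, 0, 0, 0, 0], [1, -3, 0, 0, 0, 0, 0], [1, -3, 0, 0, 0, 0, 0]],
])

```text
time_s: 26.9
tcp_pos: [0.5692, -0.1816, 0.0656]
ee_rot: [[-0.949, -0.197, 0.245], [-0.188, 0.98, 0.06], [-0.252, 0.011, -0.968]]
wrist_force: [-6.6, -1.9, 0.8]
gripper_width: 0.515
gripper_force: 30.0
```

Run:
```python
from h import *
A,S=seat(S=(.504,-.194,.0596));e=r.sense();print((A.T@(e['tcp_pos']-S)*1e3).round(1),e['time_s'],(A.T@e['wrist_force']).round(1),e['gripper_width'])
```

```text
[ 65.6  -3.  -11.4] 26.9 [-6.4 -0.4  2.5] 0.5147456376450169
```

>>> servo_tool([
  [[1, -1, 0, 0, 0, 0, 0], [1, -2, 0, 0, 0, 0, 0], [1, -3, 0, 0, 0, 0, 0], [1, -3, 0, 0, 0, 0, 0], [1, -3, 0, 0, 0, 0, 0]],
])

```text
time_s: 27.4
tcp_pos: [0.5704, -0.1813, 0.0657]
ee_rot: [[-0.95, -0.197, 0.241], [-0.188, 0.98, 0.061], [-0.248, 0.012, -0.969]]
wrist_force: [-8.0, -3.0, 2.2]
gripper_width: 0.516
gripper_force: 30.0
```

>>> servo_tool([
  [[1, -1, 0, 0, 0, 0, 0], [1, -2, 0, 0, 0, 0, 0], [1, -2, 0, 0, 0, 0, 0], [1, -2, 0, 0, 0, 0, 0], [1, -2, 0, 0, 0, 0, 0]],
])

```text
time_s: 27.9
tcp_pos: [0.5705, -0.1812, 0.0655]
ee_rot: [[-0.951, -0.197, 0.238], [-0.188, 0.98, 0.061], [-0.245, 0.013, -0.969]]
wrist_force: [-11.3, -4.4, 2.9]
gripper_width: 0.514
gripper_force: 30.0
```

Run:
```python
from h import *
A,S=seat(S=(.504,-.194,.0596));e=r.sense();print((A.T@(e['tcp_pos']-S)*1e3).round(1),e['time_s'],(A.T@e['wrist_force']).round(1),e['gripper_width'])
```

```text
[ 66.9  -2.9 -11.8] 27.9 [-10.9  -1.6   5.9] 0.5143278008845193
```

The position has stalled at 66.9 mm while the force rises, so this is the stop. One more small pull to be sure, then relax and open.

>>> servo_tool([
  [[1, -2, 0, 0, 0, 0, 0], [1, -3, 0, 0, 0, 0, 0], [1, -3, 0, 0, 0, 0, 0], [1, -3, 0, 0, 0, 0, 0], [1, -3, 0, 0, 0, 0, 0]],
])

```text
time_s: 28.4
tcp_pos: [0.5705, -0.181, 0.0652]
ee_rot: [[-0.953, -0.197, 0.232], [-0.188, 0.98, 0.061], [-0.239, 0.014, -0.971]]
wrist_force: [-15.7, -5.9, 3.4]
gripper_width: 0.512
gripper_force: 30.0
```

>>> servo_tool([
  [[1, 5, 0, 0, 0, 0, 0], [0, 7, 0, 0, 0, 0, 0], [0, 7, 0, 0, 0, 0, 0], [0, 7, 0, 0, 0, 0, 0], [0, 7, 0, 0, 0, 0, 0]],
])

```text
time_s: 28.9
tcp_pos: [0.5748, -0.1812, 0.0679]
ee_rot: [[-0.947, -0.198, 0.254], [-0.189, 0.98, 0.059], [-0.26, 0.008, -0.966]]
wrist_force: [-1.7, -0.0, 0.3]
gripper_width: 0.795
gripper_force: 0.0
```

>>> servo_tool([
  [[0, 0, 0, 0, 0, 0, 0], [0, 0, 0, -30, 0, 0, 0], [0, 30, 0, -70, 0, 0, 0], [0, 65, 0, -98, 0, 0, 0], [0, 70, 0, -98, 0, 0, 0]],
])

```text
time_s: 29.4
tcp_pos: [0.4811, -0.201, 0.1472]
ee_rot: [[-0.946, -0.197, 0.257], [-0.188, 0.98, 0.059], [-0.263, 0.007, -0.965]]
wrist_force: [0.3, 0.1, -0.9]
gripper_width: 1.001
gripper_force: 0.0
```

>>> servo_tool([
  [[0, 0, 0, 0, 0, 0, 0], [0, 0, 0, 0, 0, 0, 0], [0, 0, 0, 0, 0, 0, 0], [0, 0, 0, 0, 0, 0, 0], [0, 0, 0, 0, 0, 0, 0]],
])

```text
time_s: 29.9
tcp_pos: [0.4832, -0.2002, 0.1433]
ee_rot: [[-0.948, -0.198, 0.251], [-0.189, 0.98, 0.06], [-0.258, 0.009, -0.966]]
wrist_force: [-0.3, -0.3, 1.0]
gripper_width: 0.997
gripper_force: 0.0
```

```bash
cat > m.py <<'E'
from h import *
A,S=seat(S=(.504,-.194,.0596));e=r.sense();print((A.T@(e['tcp_pos']-S)*1e3).round(1),e['time_s'],e['wrist_force'].round(1),e['gripper_width'],e['joints'].round(1))
w=cap('wrist','w11');b,rd=lockfit(w,A,S,0)
def pl(uv,h):
    n=A[:,2];out=[]
    for p in uv:
        o,d=ray(w,p);out.append(A.T@(o+d*(n@(S+n*h-o))/(n@d)-S)*1e3)
    return np.ascontiguousarray(np.array(out)[:,:2],dtype=np.float32)
N,l,st,c=cv2.connectedComponentsWithStats(b);i=1+np.argmax(st[1:,4]);ys,xs=np.nonzero(l==i)
print('blue rect',cv2.minAreaRect(pl(np.c_[xs,ys],.026)),st[i])
N,l,st,c=cv2.connectedComponentsWithStats(rd)
for i in range(1,N):
    if 200<c[i][0]<330 and st[i][4]>20:
        ys,xs=np.nonzero(l==i);h=.048 if st[i][4]>60 else .026;P=pl(np.c_[xs,ys],h)
        v=cv2.fitLine(P,cv2.DIST_L2,0,.01,.01).ravel();print('red',P.mean(0),P.min(0),P.max(0),np.degrees(np.arctan(v[1]/v[0])))
E
python3 m.py
```

```text
[ 0.7 -1.2 86.5] 29.9 [-0.3 -0.3  1. ] 0.9969046429954654 [ -8.5   9.8 -25.   -8.3 -41.6 -64.6]
blue rect ((0.9898128509521484, -1.9462757110595703), (54.484619140625, 60.61115646362305), 88.06025695800781) [ 226  162   68   71 2021]
red [ 6.2209077 -2.1653829] [-0.2008839 -4.299545 ] [13.56714    -0.06655765] -2.316621
red [28.602179  -2.9361904] [23.90816   -5.1512513] [33.162174  -1.4578742] -3.223351
```

The lock is now against the tab side (origin x ≈ 1.6), with the dial still at 0. Gripping the body again.

>>> servo_tool([
  [[0, -0.9, 0.6, 15, 0, 0, 0], [0, -0.9, 0.6, 35, 0, 0, 0], [0, -0.9, 0.6, 55, 0, 0, 0], [0, -0.9, 0.6, 70, 0, 0, 0], [0, -0.9, 0.6, 75, 0, 0, 0]],
])

```text
time_s: 30.45
tcp_pos: [0.5019, -0.1949, 0.0699]
ee_rot: [[-0.948, -0.198, 0.249], [-0.189, 0.98, 0.06], [-0.256, 0.01, -0.967]]
wrist_force: [0.2, 0.0, -0.3]
gripper_width: 1.0
gripper_force: 0.0
```

>>> servo_tool([
  [[0, 0, 0, 6, 0, 0, 0], [0, 0, 0, 12, 0, 0, 0], [0, 0, 0, 18, 0, 0, 0], [0, 0, 0, 22, 0, 0, 0], [0, 0, 0, 22, 0, 0, 0]],
])

```text
time_s: 30.95
tcp_pos: [0.5079, -0.1938, 0.0502]
ee_rot: [[-0.947, -0.198, 0.251], [-0.189, 0.98, 0.06], [-0.258, 0.009, -0.966]]
wrist_force: [0.2, 0.4, 0.2]
gripper_width: 0.998
gripper_force: 0.0
```

>>> servo_tool([
  [[0.3, 0, 0, 0, 0, 0, 0], [1, 0, 0, 0, 0, 0, 0], [1, 0, 0, 0, 0, 0, 0], [1, 0, 0, 0, 0, 0, 0], [1, 0, 0, 0, 0, 0, 0]],
])

```text
time_s: 31.45
tcp_pos: [0.508, -0.1939, 0.0507]
ee_rot: [[-0.947, -0.198, 0.252], [-0.189, 0.98, 0.06], [-0.259, 0.009, -0.966]]
wrist_force: [0.2, -0.4, 0.2]
gripper_width: 0.641
gripper_force: 30.0
```

>>> servo_tool([
  [[1, 0, 0, 0, 0, 0, 0], [1, 0, 0, 0, 0, 0, 0], [1, 0, 0, 0, 0, 0, 0], [1, 0, 0, 0, 0, 0, 0], [1, 0, 0, 0, 0, 0, 0]],
])

```text
time_s: 31.95
tcp_pos: [0.508, -0.1939, 0.0507]
ee_rot: [[-0.947, -0.198, 0.252], [-0.189, 0.98, 0.06], [-0.259, 0.009, -0.966]]
wrist_force: [-1.0, 2.0, 2.9]
gripper_width: 0.639
gripper_force: 30.0
```

>>> servo_tool([
  [[1, 0, 0, -4, 0, 0, 0], [1, 0, 0, -12, 0, 0, 0], [1, 0, 0, -24, 0, 0, 0], [1, 0, 0, -38, 0, 0, 0], [1, 0, 0, -55, 0, 0, 0]],
])

```text
time_s: 32.45
tcp_pos: [0.4931, -0.1971, 0.1041]
ee_rot: [[-0.948, -0.198, 0.25], [-0.189, 0.98, 0.06], [-0.257, 0.01, -0.966]]
wrist_force: [-0.1, 0.3, -4.2]
gripper_width: 0.643
gripper_force: 30.0
```

>>> servo_tool([
  [[1, 0, 0, -20, 0, 0, 0], [1, 0, 0, -45, 0, 0, 0], [1, 0, 0, -68, 0, 0, 0], [1, 0, 0, -84, 0, 0, 0], [1, 0, 0, -90, 0, 0, 0]],
])

```text
time_s: 32.95
tcp_pos: [0.4714, -0.2028, 0.1931]
ee_rot: [[-0.946, -0.198, 0.256], [-0.189, 0.98, 0.059], [-0.262, 0.007, -0.965]]
wrist_force: [0.5, -0.2, -4.6]
gripper_width: 0.638
gripper_force: 30.0
```

>>> servo_tool([
  [[1, 0, 0, 0, 0, 0, 0], [1, 0, 0, 0, 0, 0, 0], [1, 0, 0, 0, 0, 0, 0], [1, 0, 0, 0, 0, 0, 0], [1, 0, 0, 0, 0, 0, 0]],
])

```text
time_s: 33.45
tcp_pos: [0.4713, -0.2024, 0.1899]
ee_rot: [[-0.948, -0.198, 0.251], [-0.189, 0.98, 0.06], [-0.258, 0.009, -0.966]]
wrist_force: [0.6, 0.3, -4.2]
gripper_width: 0.633
gripper_force: 30.0
```

Run:
```python
from h import *
e=r.sense();print(e['tcp_pos'],e['time_s'],e['wrist_force'].round(1),e['gripper_width'],e['gripper_force'])
s,w=cap('scene','s12'),cap('wrist','w12')
# lock in scene: blue & predicted; shackle bow tip bright blob prediction shut vs open
R=e['ee_rot'];O=e['tcp_pos']-R[:,2]*.0115
L=np.column_stack([-R[:,0],R[:,1],-R[:,2]]);print('lock z',O[2]-0)
for x in(30,69,85): print(x,proj(s,O+L@np.array([x,0,13])/1e3).round(1),proj(w,O+L@np.array([x,0,13])/1e3).round(1))
g=s['pixels'].astype(int)
a,b=[proj(s,O+L@np.array([x,0,13])/1e3)[0] for x in(30,110)]
for t in range(0,81,4):
    p=a+(b-a)*t/80;u,v=p.round().astype(int);print(30+t,(u,v),g[v,u].tolist(),end=' | ')
```

```text
[ 0.4712819  -0.20241699  0.18986821] 33.45 [ 0.6  0.3 -4.2] 0.6334740187769778 29.997864961624146
lock z 0.2009797663442851
30 [[166.5 178.7]] [[260.8 288. ]]
69 [[176.8 184.6]] [[260.7 343.2]]
85 [[181.2 187.2]] [[260.6 364.1]]
30 (np.int64(167), np.int64(179)) [34, 43, 58] | 34 (np.int64(168), np.int64(179)) [34, 43, 57] | 38 (np.int64(169), np.int64(180)) [34, 43, 57] | 42 (np.int64(170), np.int64(181)) [49, 55, 63] | 46 (np.int64(171), np.int64(181)) [63, 67, 71] | 50 (np.int64(172), np.int64(182)) [98, 101, 99] | 54 (np.int64(173), np.int64(182)) [103, 106, 104] | 58 (np.int64(174), np.int64(183)) [106, 109, 107] | 62 (np.int64(175), np.int64(184)) [105, 107, 105] | 66 (np.int64(176), np.int64(184)) [105, 107, 105] | 70 (np.int64(177), np.int64(185)) [104, 106, 104] | 74 (np.int64(178), np.int64(186)) [109, 111, 109] | 78 (np.int64(180), np.int64(186)) [119, 120, 118] | 82 (np.int64(181), np.int64(187)) [127, 127, 127] | 86 (np.int64(182), np.int64(187)) [110, 111, 110] | 90 (np.int64(183), np.int64(188)) [86, 86, 86] | 94 (np.int64(184), np.int64(189)) [95, 97, 95] | 98 (np.int64(185), np.int64(189)) [101, 103, 101] | 102 (np.int64(186), np.int64(190)) [106, 108, 106] | 106 (np.int64(187), np.int64(191)) [107, 109, 107] | 110 (np.int64(188), np.int64(191)) [108, 110, 107] |
```

The bow shows at x ≈ 82–86 mm (69 when shut), so the shackle is open. The lock is held steady at z = 0.20 m. Handing in.

```bash
python3 -c "
from station import r
print(r.sense()['gripper_width'],r.finish_job())"
```

```text
the job is handed in; nothing more can be done
0.6387256652160503 None
```

I handed the job in at about 33 s: the lock went into the rest, I turned the dial to the red mark, pulled the shackle fully out, and the gripper is holding the open lock about 20 cm above the bench. No verdict came back, and early on the fingers briefly closed on the dial by mistake; I saw no movement of the lock.

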